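# Free the ratchet pawl with the release bar and lower the sample lift

### The arm

A 6-joint arm with a two-finger parallel gripper is mounted at the origin on a cart in front of the work surface, level with it; the furniture and walls round the work are solid. World frame = base frame: x ahead of the robot, y to its left, z up, the work surface at z = 0. Lengths are in mm, angles in rad, forces in N, time in s.
With the tool pointing down it reaches from about 275 to 1000 mm from the base axis. Payload 8.4 kg.
Tool frame: the origin (TCP) lies on the centre line of the jaws, within the pads' length; the fingertips stand r.tip_reach ahead of it and the grasp point (between the pads) lies 3 mm ahead of it (r.tip_reach is the distance from the TCP to the fingertips, in mm); z points along the fingers, y is the direction in which the jaws open and shut (so a half turn about z gives the same grasp; the last joint's range is limited). The gripper opens to 85 mm and grips with 20 to 120 N. Pads are 22 mm wide; open, the fingers measure 114 mm over their backs; the gripper's body (76 mm by 85 mm) begins 54 mm behind the grasp point. The pads swing forward as they close: fully open they stand 13 mm farther back than shut.
Start: joints at [1.114, 0.353, 1.633, -0, 1.155, -0.002], TCP at [274.551, 561.471, 253.281] pointing down, gripper open.
Joint ranges: [-2.63, 2.63], [-0.92, 2.1], [0.06, 2.66], [-1.3, 4.44], [0, 2.69], [-3.02, 3.02]. Speed limits (rad/s): [2.22, 2.22, 2.79, 3.14, 3.14, 3.14].

### API

Orientations are given as [roll, pitch, yaw] about the fixed x, y, z axes, in that order (R = Rz(yaw) Ry(pitch) Rx(roll)).
In Python, from rig import sense, optics, r, nets gives the robot as it stands. The module is installed in compiled form; this text tells all that it offers.
- The arm moves only by the tool carry_out, never from a script. Its argument "increments" is a list that holds one entry, the list of rows, each a list of 6 numbers: the shift along the tool's x, y, z normalised to -1 to 1, where 1 is 40 cm, then the turn, a rotation vector about the tool's x, y, z normalised to -1 to 1, where 1 is 60 degrees. A call has 1 to 5 rows; each row is the pose to reach, as a shift and turn from the pose commanded when the call began, along the tool's axes at that moment; what a row does not reach only later rows make up. A row lasts 1/12 s, in which the tool goes at most 41.7 mm and 7.16 degrees, less where a joint would pass 70% of its speed; a pose out of reach is approached as far as the arm can. A call with a number of a shift or a turn outside -1 to 1 is refused whole. A call with a gripper value outside its range is refused whole. "hand" is the closure, from 0 (fully open) to 1 (shut), set as the call begins (left out, the last holds). The fingers move at their own pace and stop on an object; "squeeze" is the grip in N (left out, the last holds). Time passes only in rows, so rows that repeat a pose let the fingers close. It gives the time, the measured TCP pose, the force and the opening at its end, in the units of the state.
- sense(): the state, without advancing time (a new reading comes with each control period).
- optics.grab_frame(name): name is "side" or "top"; returns a dict with "img" (400x640x3 uint8, red, green, blue), "range_z" (400x640 float32, mm along the optical axis (not along the pixel's ray), 0 where there is no reading), "fov_y" (degrees; the focal length in pixels is half the picture's height over the tangent of half this angle, whatever the lens; pixels are square), "cx", "cy" (the principal point, pixels), "R" (3x3) and "t" (3): a world point X has camera coordinates R X + t. Camera axes: x right, y down, z forward; pixel columns grow to the right and rows downward; lengths in mm; the calibration is good to about 2 mm. A picture is of the moment at which its call begins.
- r.sign_off(): hands the job in, once; it reports no verdict.
Trained networks look in the newest picture that a camera, given by its name, has taken for a name from the list of things; names that differ only in an ending like _2 or _b are one class to them, and where a whole thing is asked for, a point or a joint stands for the part that bears it (a point fixed in the world has none). Each returns a list of dicts, best first, with "confidence" (0 to 1); they miss things now and then, are a little off and sometimes report something else, mostly with a low value. They report only what shows in the picture. A call takes as long as a camera call. They do not tell look-alikes from the thing itself.
- nets.trace(target, camera): "mask" (400x640 bool, what is visible of it).
- nets.tip_of(target, camera): "point" ([x, y, z] in mm, in world coordinates, good to about 4 mm: a listed point, or the origin of a listed thing).
The state is a dict: "clock": time; "qpos": joint angles; "qvel": joint speeds; "joint_efforts": joint torques, N m; "eef_pos": TCP position; "tcp_rot": TCP orientation; "contact_force": force on the tool from outside, world axes, zero at the start; "wrist_torque": the same for the moment, N m; "opening": opening from 0.0 (shut) to 1.0 (fully open).
Only numpy, scipy, OpenCV 4.12 (cv2) and the standard library are available. Lean on these libraries where they do the work, as an engineer would, in place of code of your own. Each camera call takes 0.05 s, during which the arm holds its last target.

### The job

Pick up the release bar, slip its rod into the slot under the lift's ratchet pawl and flick the pawl up and right over so that it stays thrown back; do not touch the pawl with the hand, and handle it lightly (never more than 12 N on the pawl, nor 15 N on the frame). Lay the bar flat on the worktop, then with the closed fingers press the platform down by its pad, gently, until it is firmly home on its stop (10 to 20 N there, never over 25 N). Both cups must stay standing on the platform, and leave the other things where they are.

Things in the scene. Friction and masses are not known exactly. Their poses are not given: they have to be found in the camera images.
- bar_grip (a point): The release bar, a loose hand tool lying flat: black ribbed grip 70 mm long, 18 wide, 16 high, with a straight steel rod 6 mm thick sticking out 96 mm from one end. This point is the centre of the grip (8 mm up when it lies on the worktop). Its x axis runs along the rod to the tip, 131 mm from this point; z is up.
- ledge (a point): Point on the flat level top (76 mm high) of the fixed ratchet lift's metal ledge, right of its toothed wheel, in front of the slot under the pawl. x: from the lift's front (wheel, pawl) to its back; y: its left; z: up. The bare ledge reaches 12 mm to -x, +y and -y. The slot, 11 mm high between ledge and pawl, begins 14.5 mm to +x, is 19 mm deep and free 12 mm to each side; a wall follows at 38 mm.
- pivot (a point): The pawl's hinge axis (along the lift's x), 92 mm high, at mid-depth of the pawl; axes as at the ledge. The pawl is a steel bar 62 mm long from here towards the lift's left, 19 mm deep, 10 mm thick (underside 5 mm below the axis when engaged), its nose down in the teeth of the wheel. Round boss of radius 8 mm at the axis.
- pawl (a joint): Pawl angle, rad: 0 = level, engaged; grows as the free end swings up and over to the lift's right. Only its weight holds it down (2 to 3 N at 22 mm from the axis); it falls back while short of upright (1.57) and past upright falls by itself to its back stop at 2.3.
- press_pad (a point): Top centre of the round black press pad, 24 mm across, 6 mm high, on the right part of the lift's load platform (80 x 118 x 8 mm plate); 176 mm high at the start; axes as at the ledge. The platform slides straight down; a damped friction brake holds it where it is left, so 2 to 7 N of push moves it slowly. With the pawl in the wheel it cannot go down.
- platform (a joint): How far the platform has gone down from its start, m. Home, on the stop, is anywhere from 0.032 to 0.048.
- stop_seat (a point): Where the adjustable stop screw (steel head 20 mm across with a firm rubber face that gives about 1.2 mm in 10 N) comes out of the top of the lift's housing, under the platform; 104 mm high. The screw stands out by 10 to 26 mm, set differently each time, is not measured and cannot be moved: feel for it. The platform is home when its underside is pressed onto the rubber.
- platform_top (a point): Point on the platform's top face between the two cups; moves with the platform; z up.
- load_cup_0: The load: capped sample cup, 35 mm across, 24 mm high, loose on the platform near its middle. Origin at the centre of its underside; z up.
- load_cup_1: The load: second, equal sample cup, at the left end of the platform. Origin at the centre of its underside; z up.
- cup_spare: A spare capped sample cup on the worktop, 35 mm across, 24 mm high; a bystander. Origin at the centre of its underside.
- bottle_white: White-capped bottle, 52 mm across, 112 mm high; a bystander. Origin at the centre of its underside.
- tube_clear: Capped clear tube standing upright, 36 mm across, 118 mm high; a bystander. Origin at the centre of its underside.
- drop_bottle: Brown dropper bottle, 30 mm across, 78 mm high; a bystander. Origin at the centre of its underside.
Not all that is in view belongs to the job. What is shaped like the load_cup_0 but green is not meant.

How it is judged:
By the outcome, as a careful person would: the job done as asked, in the order asked, and still so for the second after the job is handed in, with the robot touching nothing.
It also fails if it takes over 72 s, if anything falls off the work surface, if the arm or the gripper's body presses on something with over 40 N, if the wrist force passes 120 N, or if a joint passes its speed limit or range.

## Working session

There is one attempt and no reset: what is moved stays moved. The work goes in short steps, Python scripts to look and compute and a tool call to move; the robot and the scene stay as the last step left them, time stands still between calls to the robot, and variables do not carry over. Pictures are saved under pics/ and viewed, and the job is handed in when it is done.

Besides the shell and the picture viewer there is one more tool, called after ">>>" in YAML: its name, and indented under it one key for each argument. carry_out: Moves the arm, as the interface text tells. Its arguments: {"type":"object","properties":{"increments":{"type":"array","items":{"type":"array","items":{"type":"array","items":{"type":"number","minimum":-1,"maximum":1}}}},"hand":{"type":"number"},"squeeze":{"type":"number"}},"required":["increments"]}

```bash
mkdir -p pics; ls; python3 - <<'E'
from rig import sense, optics, r, nets
import cv2, numpy as np
s=sense(); print({k:np.round(v,3) for k,v in s.items()}, r.tip_reach)
for c in ["side","top"]:
    f=optics.grab_frame(c); cv2.imwrite(f"pics/{c}0.png",f["img"][:,:,::-1])
    print(c,f["fov_y"],f["cx"],f["cy"],f["R"].round(3).tolist(),f["t"].round(1).tolist())
    for n in ["bar_grip","ledge","pivot","press_pad","stop_seat","platform_top","load_cup_0","load_cup_1","cup_spare","bottle_white","tube_clear","drop_bottle"]:
        for d in nets.tip_of(n,c)[:3]: print(c,n,np.round(d["point"],1),round(d["confidence"],2))
print(sense()["clock"])
E
```

```text
pics
{'clock': np.float64(0.0), 'qpos': array([ 1.114,  0.354,  1.634,  0.   ,  1.155, -0.002]), 'qvel': array([-0.   ,  0.   ,  0.   , -0.   , -0.   ,  0.001]), 'joint_efforts': array([-0.0000e+00, -6.0526e+01, -3.4206e+01,  0.0000e+00,  9.0000e-03,
       -0.0000e+00]), 'eef_pos': array([274.351, 561.054, 252.591]), 'tcp_rot': array([-3.14 , -0.   ,  2.687]), 'contact_force': array([ 0.701, -0.161, -0.113]), 'wrist_torque': array([0.002, 0.005, 0.04 ]), 'opening': np.float64(1.004)} 22.0
side 42.854348421656 319.30649603167745 190.66591697674596 [[-0.97, -0.242, 0.016], [-0.163, 0.605, -0.78], [0.179, -0.759, -0.626]] [512.8, 284.6, 875.7]
side bar_grip [ 487.4 -335.1    7.9] 0.93
side bar_grip [617.6 -27.9 172. ] 0.74
side ledge [562.  -94.1  75.2] 0.63
side pivot [ 588.2 -114.2   88.9] 0.91
side press_pad [624.3 -85.5 175. ] 0.89
side platform_top [617.  -27.9 169.7] 0.58
side load_cup_0 [611.8  -8.9 170.2] 0.69
side load_cup_0 [441.2 -27.2  -1.6] 0.69
side load_cup_0 [ 488.8 -177.8    2.1] 0.68
side load_cup_1 [611.8  -8.9 170.2] 0.69
side load_cup_1 [441.2 -27.2  -1.6] 0.69
sid
[... 582 characters left out ...]
ress_pad [ 772.9 -127.9    1.5] 0.72
top press_pad [625.8 -86.  173.5] 0.58
top press_pad [564.7 -99.2  74.8] 0.36
top stop_seat [595.4 -35.6 105.7] 0.63
top platform_top [618.9 -22.2 172.5] 0.64
top platform_top [ 587.1 -118.5   89.9] 0.18
top load_cup_0 [441.8 -27.7  -5.4] 0.69
top load_cup_0 [ 6.389e+02 -2.031e+02 -1.000e-01] 0.65
top load_cup_0 [618.4 -44.  169.3] 0.63
top load_cup_1 [441.8 -27.7  -5.4] 0.69
top load_cup_1 [ 6.389e+02 -2.031e+02 -1.000e-01] 0.65
top load_cup_1 [618.4 -44.  169.3] 0.63
top cup_spare [ 409.4 -179.3    3.9] 0.62
top bottle_white [ 7.422e+02  4.110e+01 -7.000e-01] 0.91
top tube_clear [ 774.3 -207.4   -2. ] 0.54
top drop_bottle [ 775.4 -126.2    1.8] 0.62
1.3
```

View pics/side0.png

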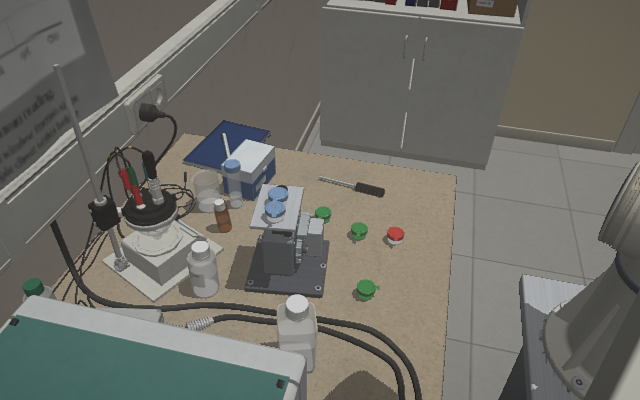

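View pics/top0.png

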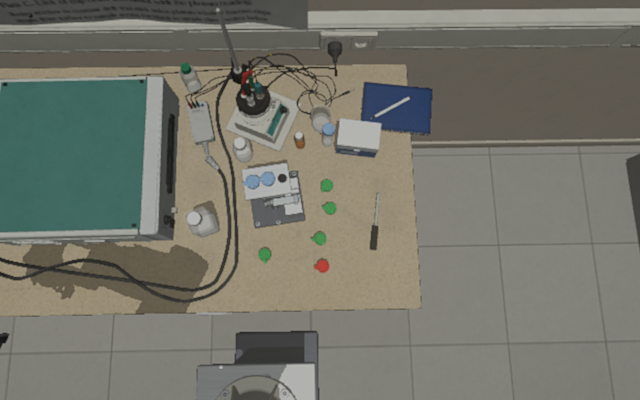

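```bash
python3 - <<'E'
from rig import sense, optics, r, nets
import cv2, numpy as np
for c,(x0,x1,y0,y1) in {"side":(230,410,160,310),"top":(230,400,140,270)}.items():
    f=optics.grab_frame(c); np.savez(f"pics/{c}.npz",**f)
    im=f["img"][y0:y1,x0:x1,::-1]
    cv2.imwrite(f"pics/{c}1.png",cv2.resize(im,None,fx=4.4,fy=4,interpolation=cv2.INTER_CUBIC) if 0 else cv2.resize(im,None,fx=4,fy=4,interpolation=cv2.INTER_CUBIC))
E
cat > h.py <<'E'
import numpy as np
def cloud(f):
    h=f["range_z"]; F=200/np.tan(np.radians(f["fov_y"])/2)
    v,u=np.mgrid[0:400,0:640]
    P=np.stack([(u-f["cx"])/F*h,(v-f["cy"])/F*h,h],-1)
    W=(P-f["t"])@f["R"]; W[h<=0]=np.nan
    return W
E
```

```text
(no output)
```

View pics/side1.png

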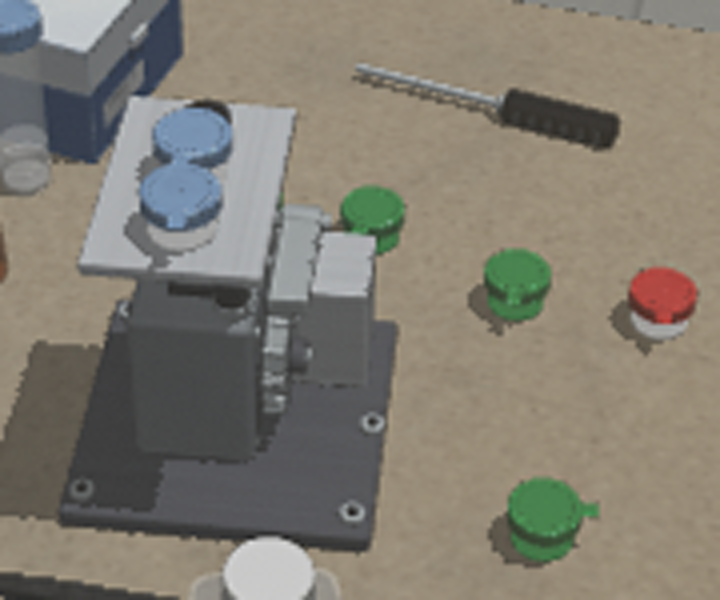

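View pics/top1.png

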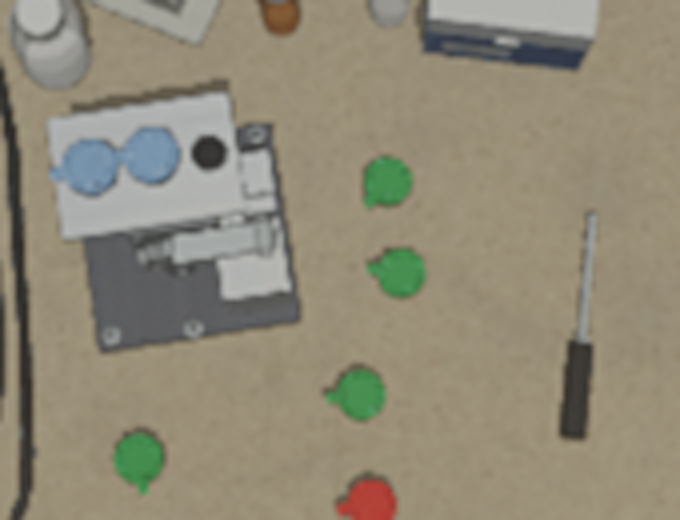

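```bash
python3 - <<'E'
import numpy as np, cv2
from h import cloud
for c in ["top","side"]:
    f=dict(np.load(f"pics/{c}.npz")); W=cloud(f).reshape(-1,3)
    W=W[~np.isnan(W[:,0])]
    sel=(W[:,0]>450)&(W[:,0]<720)&(W[:,1]>-150)&(W[:,1]<70)
    def rep(n,lo,hi,ext=None):
        m=sel&(W[:,2]>lo)&(W[:,2]<hi)
        if ext is not None: m&=ext
        P=W[m]
        if len(P)<5: print(c,n,len(P));return
        (cx,cy),(w,h),a=cv2.minAreaRect(P[:,:2].astype(np.float32))
        print(c,n,len(P),"mean",P.mean(0).round(1),"rect",np.round([cx,cy,w,h,a],1),"min",P.min(0).round(1),"max",P.max(0).round(1))
    rep("base",3,20)
    rep("platform",162,171)
    rep("pad",173,179,W[:,1]<-65)
    rep("ledge",72,80,(W[:,1]<-70))
    rep("pawl/boss",84,104,(W[:,1]<-40))
    # bar
    m=(W[:,0]>420)&(W[:,0]<680)&(W[:,1]>-370)&(W[:,1]<-290)&(W[:,2]>10)&(W[:,2]<25)
    P=W[m]; 
    if len(P)>5: print(c,"grip",len(P),np.round(cv2.minAreaRect(P[:,:2].astype(np.float32)),1) if 0 else cv2.minAreaRect(P[:,:2].astype(np.float32)),P.mean(0))
    m=(W[:,0]>525)&(W[:,0]<680)&(W[:,1]>-370)&(W[:,1]<-290)&(W[:,2]>5)&(W[:,2]<25)
    P=W[m]
    if len(P)>5: print(c,"rod",len(P),cv2.minAreaRect(P[:,:2].astype(np.float32)),P.mean(0),P[P[:,0].argmax()])
E
```

```text
top base 1515 mean [564.9 -27.2   9.8] rect [ 5.854e+02 -3.980e+01  2.687e+02  2.193e+02  1.000e-01] min [ 451.  -149.4    3. ] max [719.7  69.9  20. ]
top platform 816 mean [616.5 -47.6 168.5] rect [618.5 -43.8  80.7 118.2   7.9] min [ 571.2 -106.1  162. ] max [664.2  19.1 171. ]
top pad 62 mean [623.4 -83.6 175.1] rect [621.3 -83.6  32.1  76.5  87.5] min [583.8 -98.8 173. ] max [659.2 -65.9 178. ]
top ledge 258 mean [ 586.1 -108.3   75.4] rect [ 598.7 -103.4  100.5   45.8    8.2] min [ 546.5 -131.8   72.2] max [650.5 -85.4  79.9]
top pawl/boss 271 mean [585.2 -87.   96.2] rect [590.5 -83.3  39.4  85.7   4.3] min [ 568.7 -124.8   84. ] max [612.3 -40.5 103.9]
top grip 175 ((533.0905151367188, -340.8466491699219), (18.37617301940918, 158.56495666503906), 83.23773193359375) [ 497.23834502 -336.38682754   14.45446646]
top rod 79 ((601.6621704101562, -330.08795166015625), (151.1419677734375, 61.091636657714844), 3.7914841175079346) [ 575.6890237  -341.1588712     8.50537814] [ 679.08753707 -355.56974832    5.440154  ]
side base 3099 mean [587.6 -13.9  11.2] rect [ 5.851e+02 -3.780e+01  
[... 259 characters left out ...]
624.  -89.6  10.9  23.4  80.9] min [613.3 -94.6 174.1] max [636.2 -82.3 177. ]
side ledge 248 mean [ 565.2 -105.2   75.6] rect [ 574.4 -103.8   50.2   45.7    9.6] min [ 548.2 -129.5   72.1] max [602.2 -78.2  79.9]
side pawl/boss 355 mean [584.4 -80.5  95.3] rect [594.9 -69.8 105.7  57.3  56.6] min [ 569.9 -121.5   84.2] max [648.  -40.1 103.5]
side grip 211 ((531.115234375, -340.3348693847656), (24.0816593170166, 155.83224487304688), 79.64701843261719) [ 500.98577576 -333.43046811   13.96656559]
side rod 88 ((571.2308959960938, -344.90576171875), (10.222893714904785, 93.4495620727539), 79.56660461425781) [ 570.62440217 -344.07843647    9.22106596] [ 617.43965597 -351.97411896    8.79607843]
```

```bash
python3 - <<'E'
import numpy as np, cv2
from h import cloud
from rig import nets,optics
a=np.radians(8.0); u=np.array([np.cos(a),np.sin(a)]); v=np.array([-np.sin(a),np.cos(a)])
O=np.array([562.,-95])
for c in ["top","side"]:
    f=dict(np.load(f"pics/{c}.npz")); W=cloud(f).reshape(-1,3); W=W[~np.isnan(W[:,0])]
    L=np.c_[(W[:,:2]-O)@u,(W[:,:2]-O)@v,W[:,2]]
    print(c,"net ledge/pivot local:",[(np.round([(np.array(p)-O)@u,(np.array(p)-O)@v],1)) for p in ([562,-94.1],[562.5,-95.3],[588.2,-114.2],[586.3,-118.8],[624.3,-85.5])])
    m=(abs(L[:,0])<80)&(L[:,1]>-50)&(L[:,1]<70)
    L=L[m]
    # max-height map 4mm cells
    print("cols local y", list(range(48,-48,-6)))
    for x in range(64,-28,-4):
        row=[]
        for y in range(48,-48,-6):
            k=(abs(L[:,0]-x)<=2)&(abs(L[:,1]-y)<=3)
            row.append("%4.0f"%np.median(L[k,2]) if k.any() else "   .")
        print("%4d"%x," ".join(row))
    # bar
    F=200/np.tan(np.radians(f["fov_y"])/2)
    optics.grab_frame(c)
    t=nets.trace("bar_grip",c)
    for d in t[:1]:
        mk=d["mask"]; vv,uu=np.nonzero(mk); print("mask",mk.sum(),d["confidence"],uu.min(),uu.max(),vv.min(),vv.max())
        ray=np.c_[(uu-f["cx"])/F,(vv-f["cy"])/F,np.ones(len(uu))]@f["R"]; C=-f["R"].T@f["t"]
        for z in (8,12):
            P=(C+ray*((z-C[2])/ray[:,2])[:,None])[:,:2]
            mu=P.mean(0); w,V=np.linalg.eigh(np.cov((P-mu).T)); e=V[:,1]*np.sign(V[0,1]); s=(P-mu)@e
            n=np.array([-e[1],e[0]])
            q=[(np.round((P[(s>lo)&(s<=lo+15)]).mean(0),1).tolist(),round(float(np.ptp((P[(s>lo)&(s<=lo+15)]-mu)@n)),1)) for lo in np.arange(s.min(),s.max()-5,15)]
            print(z,"yaw",np.degrees(np.arctan2(e[1],e[0])).round(2),"ends",(mu+e*s.min()).round(1),(mu+e*s.max()).round(1),q)
E
```

```text
top net ledge/pivot local: [array([0.1, 0.9]), array([ 0.5, -0.4]), array([ 23.3, -22.7]), array([ 20.8, -27. ]), array([63. ,  0.7])]
cols local y [48, 42, 36, 30, 24, 18, 12, 6, 0, -6, -12, -18, -24, -30, -36, -42]
  64  195  193  192  193  193  169  177  176  175  175  171  122   75   79   76   11
  60  193  192  195  192  193  172  173  177  174  174  171   77   74   72   72   10
  56  194  193  192  192  192  169  171  176  175  176  170   75   75   74   12    7
  52  191  192  194  194  178  170  171  169  174  170  169  124    .    .    9    3
  48  172  193  187  174  170  169  169  169  170  169  171  168  103  103   14    1
  44  172  169  172  170  168  170  170  168  121  168  169  104  106  107  104    9
  40  168  167  172  167  169  169  168  169  168  123  168  106  105  105  107    7
  36  135  167  103  137  166  103  167   99  167  168  131  102   99   95   82    3
  32  103   94  133  168   98  167  167  171  170  169  169  166   95   93   15    9
  28   81  127  133  133  167  164   99  167  168   98  166  100   98   94   74    2
  24   78  128  165  102   98   9
[... 589 characters left out ...]
13   12   10   76   75   77   76   76   73   75   43   13
  -8    8    6   14   10   12   12   11   75   76   76   76   73   75   74   69    4
 -12   10   12   10    8   10   13   16   75   74   75   70   75   75   75   23    6
 -16   11   13   13    7    9   12   11   38   33   40   30   33   43   41   30   11
 -20   13   11   17   13    9   13   13   11   14   13   12   14   13   11   11    6
 -24   10   10   12    9   14    8   10    9   10    9    9   12    8   12    9    4
mask 206 0.58 371 378 195 250<stdin>:31: RuntimeWarning: Mean of empty slice.
  ret = um.true_divide(
Traceback (most recent call last):
ValueError: zero-size array to reduction operation maximum which has no identity
```

```bash
python3 - <<'E'
import numpy as np, cv2
from rig import nets,optics
for c in ["top","side"]:
    f=optics.grab_frame(c)
    F=200/np.tan(np.radians(f["fov_y"])/2)
    d=nets.trace("bar_grip",c)[0]
    vv,uu=np.nonzero(d["mask"]); print(c,"mask",len(uu),d["confidence"],uu.min(),uu.max(),vv.min(),vv.max())
    ray=np.c_[(uu-f["cx"])/F,(vv-f["cy"])/F,np.ones(len(uu))]@f["R"]; C=-f["R"].T@f["t"]
    P=(C+ray*((8-C[2])/ray[:,2])[:,None])[:,:2]
    for lo in range(430,640,15):
        k=(P[:,0]>lo)&(P[:,0]<=lo+15)
        if k.sum()>1: print(lo+7.5,k.sum(),P[k].mean(0).round(1),round(float(np.ptp(P[k,1])),1))
    print("xr",P[:,0].min(),P[:,0].max())
E
```

```text
top mask 197 0.69 371 378 204 249
452.5 10 [ 457.5 -332.2] 14.2
467.5 34 [ 467.3 -333.8] 17.6
482.5 39 [ 482.3 -335.1] 17.8
497.5 37 [ 497.9 -336.8] 20.7
512.5 35 [ 512.9 -338.9] 17.7
527.5 17 [ 525.1 -340.2] 14.4
542.5 3 [ 544.7 -343.2] 0.3
557.5 7 [ 557.7 -344.6] 3.4
572.5 12 [ 572.5 -346.9] 6.5
587.5 3 [ 583.7 -348.9] 2.9
xr 455.74462632215125 585.723023215957
side mask 267 0.83 337 383 181 195
452.5 11 [ 458.2 -330.4] 19.9
467.5 47 [ 467.7 -331.5] 27.5
482.5 48 [ 482.5 -333.8] 29.5
497.5 52 [ 497.4 -336.3] 31.0
512.5 54 [ 512.3 -338.1] 34.3
527.5 35 [ 525.6 -339.9] 28.6
542.5 11 [ 541.4 -342.2] 7.7
557.5 7 [ 556.3 -343.6] 3.9
572.5 2 [ 569.5 -345.3] 0.6
xr 455.9086248835218 570.7080224390081
```

```bash
cat >> h.py <<'E'
from scipy.spatial.transform import Rotation as Ro
def inc(target,yaw,pos=None,rot=None,roll=np.pi,pitch=0):
    from rig import sense
    s=sense()
    p=np.array(s["eef_pos"]) if pos is None else np.array(pos,float)
    R=Ro.from_euler("xyz",s["tcp_rot"] if rot is None else rot)
    d=R.inv().apply(np.array(target,float)-p)/400
    Rt=Ro.from_euler("xyz",[roll,pitch,yaw])
    w=(R.inv()*Rt).as_rotvec()/(np.pi/3)
    print("clk %.2f"%s["clock"],"pos",p.round(1),"rot",np.round(s["tcp_rot"],4),"F",np.round(s["contact_force"],2),"op %.3f"%s["opening"])
    print("inc",np.r_[d,w].round(4).tolist())
E
python3 -c "
from h import *
inc([495,-336.4,250],-0.127,pos=[274.551,561.471,253.281])"
```

```text
clk 1.70 pos [274.6 561.5 253.3] rot [-3.1416  0.      2.6868] F [-0.44 -0.15  0.18] op 1.003
inc [-1.4811, -1.7745, 0.0082, 0.0, 0.0, 2.687]
```

>>> carry_out:
  increments:
    - [[-0.333,-0.4,0,0,0,0.6],[-0.333,-0.4,0,0,0,0.6],[-0.333,-0.4,0,0,0,0.6],[-0.333,-0.4,0,0,0,0.6],[-0.333,-0.4,0,0,0,0.6]]
  hand: 0
  squeeze: 80

```text
clock: 2.12
eef_pos: [323.9, 357.5, 253.3]
tcp_rot: [3.141, 0.0, 2.056]
contact_force: [1.4, 0.0, -0.9]
opening: 0.998
```

```bash
python3 -c "
from h import *
inc([495,-336.4,150],-0.127)"
```

```text
clk 2.12 pos [323.9 357.5 253.3] rot [3.1413 0.     2.0563] F [ 1.37  0.   -0.87] op 0.998
inc [-1.7338, -0.4313, 0.2581, 0.0002, -0.0003, 2.0849]
```

>>> carry_out:
  increments:
    - [[-0.51,-0.13,0,0,0,0.6],[-0.51,-0.13,0,0,0,0.6],[-0.51,-0.13,0,0,0,0.6],[-0.51,-0.13,0,0,0,0.6],[-0.51,-0.13,0,0,0,0.6]]

```text
clock: 2.53
eef_pos: [373.8, 155.1, 253.6]
tcp_rot: [3.141, -0.0, 1.431]
contact_force: [1.4, -0.4, -0.7]
opening: 1.003
```

```bash
python3 -c "
from h import *
inc([495,-336.4,150],-0.127)"
```

```text
clk 2.53 pos [373.8 155.1 253.6] rot [ 3.1407e+00 -5.0000e-04  1.4311e+00] F [ 1.4  -0.41 -0.74] op 1.003
inc [-1.1748, 0.4709, 0.2589, 0.0003, -0.001, 1.4879]
```

>>> carry_out:
  increments:
    - [[-0.48,0.2,0,0,0,0.6],[-0.48,0.2,0,0,0,0.6],[-0.48,0.2,0,0,0,0.6],[-0.48,0.2,0,0,0,0.6],[-0.48,0.2,0,0,0,0.6]]

```text
clock: 2.95
eef_pos: [427.5, -46.2, 253.7]
tcp_rot: [3.141, -0.001, 0.805]
contact_force: [0.9, -0.1, -0.5]
opening: 0.998
```

```bash
python3 -c "
from h import *
inc([495,-336.4,150],-0.127)"
```

```text
clk 2.95 pos [427.5 -46.2 253.7] rot [ 3.1407e+00 -7.0000e-04  8.0540e-01] F [ 0.92 -0.06 -0.46] op 0.998
inc [-0.4064, 0.624, 0.2595, 0.0004, -0.001, 0.8904]
```

>>> carry_out:
  increments:
    - [[-0.28,0.43,0.1,0,0,0.6],[-0.28,0.43,0.1,0,0,0.6],[-0.28,0.43,0.1,0,0,0.6],[-0.28,0.43,0.1,0,0,0.6],[-0.28,0.43,0.1,0,0,0.6]]

```text
clock: 3.37
eef_pos: [475.0, -245.2, 213.2]
tcp_rot: [3.141, -0.0, 0.18]
contact_force: [1.4, 0.2, -0.2]
opening: 1.0
```

```bash
python3 -c "
from h import *
inc([495,-336.4,120],-0.127)"
```

```text
clk 3.37 pos [ 475.  -245.2  213.2] rot [ 3.1413e+00 -5.0000e-04  1.8020e-01] F [ 1.4   0.2  -0.22] op 1.000
inc [0.0083, 0.2331, 0.233, 0.0002, -0.0005, 0.2933]
```

>>> carry_out:
  increments:
    - [[0.0083,0.2331,0.2,0,0,0.2933],[0.0083,0.2331,0.25,0,0,0.2933],[0.0083,0.2331,0.358,0,0,0.2933],[0.0083,0.2331,0.358,0,0,0.2933],[0.0083,0.2331,0.358,0,0,0.2933]]

```text
clock: 3.78
eef_pos: [492.9, -334.3, 64.3]
tcp_rot: [-3.139, 0.006, -0.122]
contact_force: [-1.4, 0.9, 0.1]
opening: 1.0
```

```bash
python3 - <<'E'
from h import *
from rig import optics
import cv2
f=optics.grab_frame("side"); im=f["img"][140:260,280:440,::-1]
cv2.imwrite("pics/s2.png",cv2.resize(im,None,fx=4.5,fy=4.5,interpolation=cv2.INTER_CUBIC))
f=optics.grab_frame("top"); im=f["img"][170:290,300:460,::-1]
cv2.imwrite("pics/t2.png",cv2.resize(im,None,fx=4.5,fy=4.5,interpolation=cv2.INTER_CUBIC))
inc([495,-336.4,24.5],-0.127)
E
```

```text
clk 3.88 pos [ 494.1 -333.5   68.3] rot [-3.1394  0.004  -0.1211] F [0.78 0.08 0.58] op 0.998
inc [0.0034, 0.0071, 0.1094, -0.002, 0.0039, 0.0056]
```

View pics/s2.png

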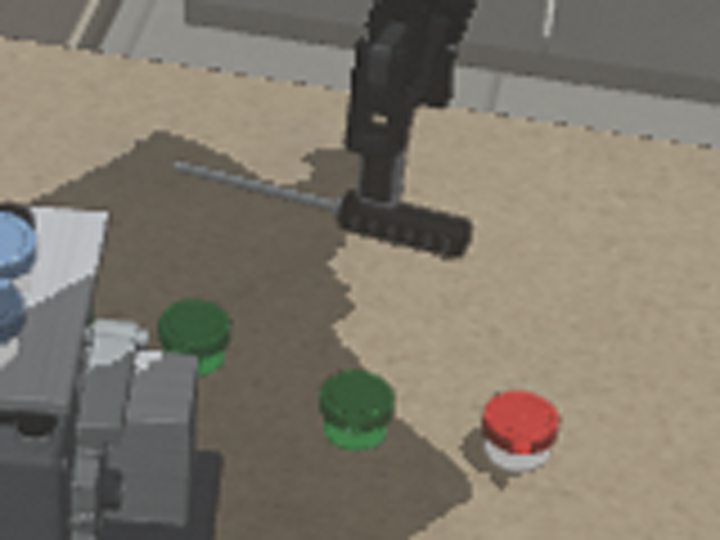

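View pics/t2.png

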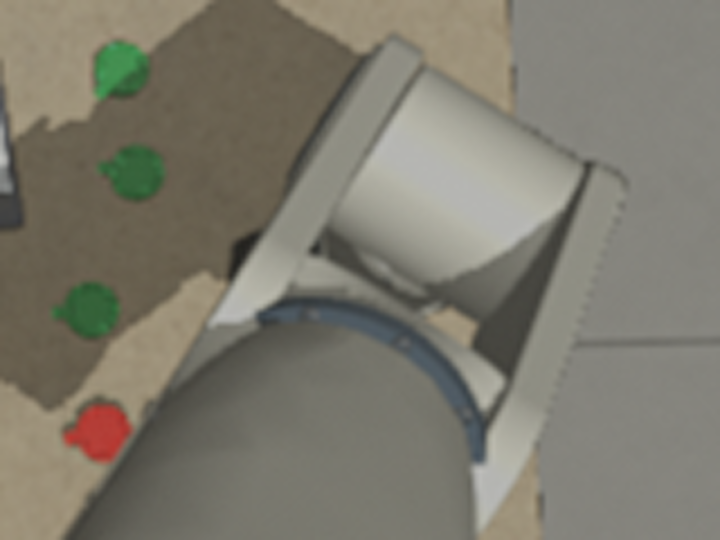

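>>> carry_out:
  increments:
    - [[0,0,0.03,0,0,0],[0,0,0.05,0,0,0],[0,0,0.07,0,0,0],[0,0,0.08,0,0,0],[0,0,0.08,0,0,0]]

```text
clock: 4.3
eef_pos: [495.4, -333.3, 38.0]
tcp_rot: [-3.141, 0.0, -0.12]
contact_force: [-0.1, -0.0, -0.3]
opening: 1.001
```

```bash
python3 -c "
from h import *
inc([495,-336.4,24.5],-0.127)"
```

```text
clk 4.30 pos [ 495.4 -333.3   38. ] rot [-3.1414e+00  3.0000e-04 -1.1970e-01] F [-0.07 -0.04 -0.32] op 1.001
inc [0.0, 0.0078, 0.0339, -0.0002, 0.0003, 0.007]
```

>>> carry_out:
  increments:
    - [[0,0.0078,0.015,0,0,0.007],[0,0.0078,0.025,0,0,0.007],[0,0.0078,0.034,0,0,0.007],[0,0.0078,0.034,0,0,0.007],[0,0.0078,0.034,0,0,0.007]]

```text
clock: 4.72
eef_pos: [494.9, -336.9, 24.4]
tcp_rot: [-3.141, 0.0, -0.128]
contact_force: [0.9, 0.2, -0.3]
opening: 0.995
```

>>> carry_out:
  increments:
    - [[0,0,0,0,0,0],[0,0,0,0,0,0],[0,0,0,0,0,0],[0,0,0,0,0,0],[0,0,0,0,0,0]]
  hand: 1
  squeeze: 80

```text
clock: 5.13
eef_pos: [495.2, -337.1, 24.8]
tcp_rot: [3.141, -0.0, -0.128]
contact_force: [0.3, 0.4, -0.0]
opening: 0.298
```

>>> carry_out:
  increments:
    - [[0,0,0,0,0,0],[0,0,0,0,0,0],[0,0,0,0,0,0],[0,0,0,0,0,0],[0,0,0,0,0,0]]

```text
clock: 5.55
eef_pos: [495.2, -337.1, 25.0]
tcp_rot: [3.141, -0.0, -0.128]
contact_force: [-1.9, 0.5, 4.7]
opening: 0.187
```

```bash
python3 -c "
from h import *
inc([495,-336.4,24.5],-0.127)"
```

```text
clk 5.55 pos [ 495.2 -337.1   25. ] rot [ 3.1414e+00 -3.0000e-04 -1.2770e-01] F [-1.95  0.49  4.71] op 0.187
inc [-0.0008, -0.0017, 0.0013, 0.0002, -0.0003, -0.0006]
```

>>> carry_out:
  increments:
    - [[0,0,-0.03,0,0,0],[0,0,-0.08,0,0,0],[0,0,-0.14,0,0,0],[0,0,-0.2,0,0,0],[0,0,-0.22,0,0,0]]

```text
clock: 5.97
eef_pos: [496.5, -337.9, 116.4]
tcp_rot: [3.14, -0.004, -0.128]
contact_force: [0.7, -1.2, -0.8]
opening: 0.185
```

>>> carry_out:
  increments:
    - [[0,0,0,0,0,0],[0,0,0,0,0,0]]

```text
clock: 6.13
eef_pos: [495.1, -337.0, 112.7]
tcp_rot: [3.141, -0.001, -0.128]
contact_force: [-0.7, 0.1, -1.6]
opening: 0.187
```

```bash
python3 - <<'E'
from h import *
from rig import optics
import cv2
f=optics.grab_frame("side"); im=f["img"][100:260,280:440,::-1]
cv2.imwrite("pics/s3.png",cv2.resize(im,None,fx=3.7,fy=3.7,interpolation=cv2.INTER_CUBIC))
f2=optics.grab_frame("top"); im=f2["img"][150:290,300:460,::-1]
cv2.imwrite("pics/t3.png",cv2.resize(im,None,fx=4,fy=4,interpolation=cv2.INTER_CUBIC))
np.savez("pics/side3.npz",**f)
inc([495,-336.4,24.5],-0.127)
W=cloud(f).reshape(-1,3);
s=(W[:,0]>530)&(W[:,0]<650)&(W[:,1]>-380)&(W[:,1]<-310)&(W[:,2]>60)&(W[:,2]<140)
P=W[s]; P=P[P[:,0].argsort()]; print(len(P)); print(P[::6].round(1))
E
```

```text
clk 6.23 pos [ 494.3 -336.5  111.3] rot [-3.1407e+00  1.9000e-03 -1.2770e-01] F [-0.64 -0.02 -0.92] op 0.186
inc [0.0021, -0.0002, 0.2171, -0.0009, 0.0018, -0.0006]
93
[[ 530.1 -336.5   97.6]
 [ 536.2 -343.8   97.2]
 [ 540.4 -341.9   94.9]
 [ 546.9 -339.3   95.4]
 [ 551.9 -339.9   99.7]
 [ 556.7 -340.7   98.3]
 [ 562.6 -346.4   96.3]
 [ 569.  -343.9   94. ]
 [ 575.9 -342.5   96.4]
 [ 580.8 -343.2   95.1]
 [ 587.1 -350.3   94.9]
 [ 591.2 -347.6   93.2]
 [ 598.7 -348.5   94. ]
 [ 602.9 -345.5  100.8]
 [ 609.5 -353.3   97.4]
 [ 613.6 -350.4   98.5]]
```

View pics/s3.png

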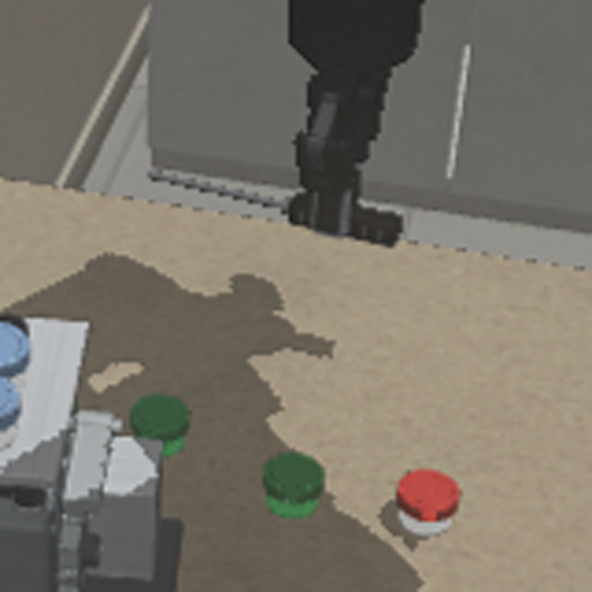

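View pics/t3.png

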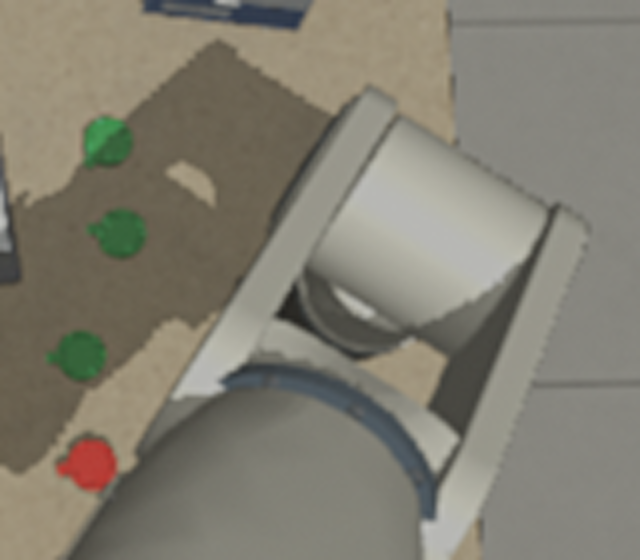

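```bash
cat >> h.py <<'E'
A8=np.radians(8.0); U=np.array([np.cos(A8),np.sin(A8)]); V=np.array([-np.sin(A8),np.cos(A8)]); O=np.array([562.,-95])
TIP=123.
def tcp_for(tipx,y,rodz): 
    p=O+U*(tipx-TIP)+V*y
    return [p[0],p[1],rodz+17]
E
python3 -c "
from h import *
t=tcp_for(-35,-2.5,95);print(t)
inc(t,A8)"
```

```text
[np.float64(405.885577891232), np.float64(-119.46502012354426), 112]
clk 6.23 pos [ 494.3 -336.5  111.3] rot [-3.1407e+00  1.9000e-03 -1.2770e-01] F [-0.64 -0.02 -0.92] op 0.186
inc [-0.2883, -0.51, -0.0006, -0.0011, 0.0016, -0.2552]
```

>>> carry_out:
  increments:
    - [[-0.05,-0.08,0,0,0,-0.05],[-0.1,-0.17,0,0,0,-0.1],[-0.15,-0.26,0,0,0,-0.15],[-0.2,-0.35,0,0,0,-0.2],[-0.25,-0.43,0,0,0,-0.255]]

```text
clock: 6.65
eef_pos: [415.7, -151.6, 111.3]
tcp_rot: [-3.14, 0.002, 0.141]
contact_force: [2.0, 0.4, -0.8]
opening: 0.182
```

>>> carry_out:
  increments:
    - [[0,0,0,0,0,0],[0,0,0,0,0,0]]

```text
clock: 6.82
eef_pos: [416.1, -151.9, 111.6]
tcp_rot: [-3.14, 0.003, 0.142]
contact_force: [0.8, -1.2, -0.6]
opening: 0.181
```

```bash
python3 -c "
from h import *
t=tcp_for(-35,-2.5,81.5);print(t)
inc(t,A8)"
```

```text
[np.float64(405.885577891232), np.float64(-119.46502012354426), 98.5]
clk 6.82 pos [ 416.1 -151.9  111.6] rot [-3.1402e+00  2.6000e-03  1.4180e-01] F [ 0.79 -1.17 -0.62] op 0.181
inc [-0.0138, -0.0838, 0.0329, -0.0013, 0.0025, 0.0021]
```

>>> carry_out:
  increments:
    - [[-0.005,-0.03,0.01,0,0,0],[-0.01,-0.06,0.02,0,0,0],[-0.0138,-0.0838,0.0329,0,0,0],[-0.0138,-0.0838,0.0329,0,0,0],[-0.0138,-0.0838,0.0329,0,0,0]]

```text
clock: 7.23
eef_pos: [407.2, -120.8, 98.9]
tcp_rot: [-3.141, 0.001, 0.14]
contact_force: [0.2, -0.3, -0.6]
opening: 0.181
```

```bash
python3 - <<'E'
from h import *
from rig import optics
import cv2
f=optics.grab_frame("side"); im=f["img"][180:300,240:400,::-1]
cv2.imwrite("pics/s4.png",cv2.resize(im,None,fx=4.5,fy=4.5,interpolation=cv2.INTER_CUBIC))
f2=optics.grab_frame("top"); im=f2["img"][140:260,230:390,::-1]
cv2.imwrite("pics/t4.png",cv2.resize(im,None,fx=4.5,fy=4.5,interpolation=cv2.INTER_CUBIC))
inc(tcp_for(-35,-2.5,81.5),A8)
for c,g in(("side",f),("top",f2)):
    W=cloud(g).reshape(-1,3); L=np.c_[(W[:,:2]-O)@U,(W[:,:2]-O)@V,W[:,2]]
    s=(L[:,0]>-140)&(L[:,0]<-18)&(abs(L[:,1]+2)<16)&(L[:,2]>60)&(L[:,2]<110)
    P=L[s]; P=P[P[:,0].argsort()]; print(c,len(P)); 
    for lo in range(-140,-18,10):
        k=(P[:,0]>=lo)&(P[:,0]<lo+10)
        if k.any(): print(lo,k.sum(),np.median(P[k],0).round(1))
    if len(P): print("max",P[-4:].round(1))
E
```

```text
clk 7.33 pos [ 408.  -121.5   99.4] rot [ 3.1414e+00 -1.0000e-04  1.3940e-01] F [ 0.75  0.25 -1.31] op 0.186
inc [-0.0046, -0.0058, 0.0023, 0.0002, -0.0001, -0.0002]
side 226
-140 56 [-135.4    3.2   87.6]
-130 33 [-126.5    0.3   85.6]
-120 15 [-114.8   -1.5   82.8]
-110 16 [-105.    -1.5   83.2]
-100 15 [-95.3  -2.8  82.8]
-90 15 [-85.6  -1.6  83.1]
-80 18 [-75.7  -1.4  82.9]
-70 16 [-64.2  -2.3  82.7]
-60 16 [-54.4  -2.2  83.5]
-50 15 [-44.6  -1.1  83.2]
-40 11 [-36.7  -1.8  83. ]
max [[-34.8  -3.8  77.5]
 [-34.8  -1.8  84.7]
 [-32.9  -1.1  85.1]
 [-32.8  -3.   80.7]]
top 25
-70 4 [-63.6  -4.5  83.3]
-60 9 [-54.7  -5.1  84.2]
-50 7 [-45.7  -5.5  85.1]
-40 5 [-37.6  -4.7  84.7]
max [[-38.2  -7.1  86. ]
 [-37.6  -4.4  84.7]
 [-35.5  -7.5  86.1]
 [-34.2  -4.7  80.4]]
```

View pics/s4.png

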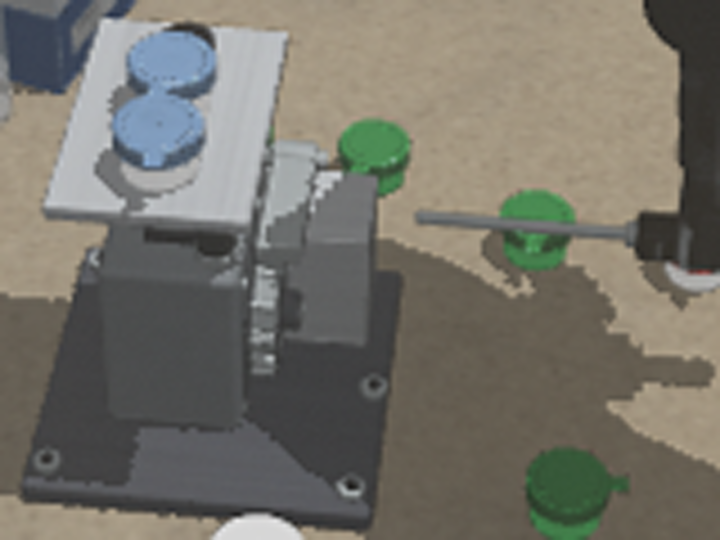

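View pics/t4.png

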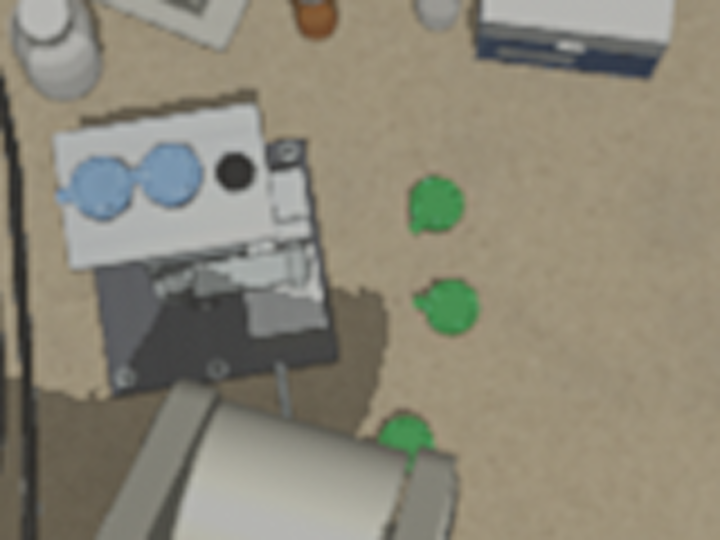

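>>> carry_out:
  increments:
    - [[0.02,-0.004,0.001,0,0,0],[0.04,-0.004,0.001,0,0,0],[0.06,-0.004,0.001,0,0,0],[0.08,-0.004,0.001,0,0,0],[0.1,-0.004,0.001,0,0,0]]

```text
clock: 7.75
eef_pos: [448.4, -114.1, 99.2]
tcp_rot: [3.141, -0.001, 0.139]
contact_force: [-0.9, -0.8, 0.7]
opening: 0.187
```

>>> carry_out:
  increments:
    - [[0,0,0,0,0,0],[0,0,0,0,0,0],[0,0,0,0,0,0]]

```text
clock: 8.0
eef_pos: [446.7, -114.0, 98.9]
tcp_rot: [-3.141, 0.001, 0.14]
contact_force: [-0.4, -0.3, -1.6]
opening: 0.182
```

```bash
cat > look.py <<'E'
from h import *
from rig import optics
import cv2,sys
n=sys.argv[1]
f=optics.grab_frame("side"); im=f["img"][180:280,250:370,::-1]
cv2.imwrite(f"pics/s{n}.png",cv2.resize(im,None,fx=6,fy=6,interpolation=cv2.INTER_CUBIC))
f2=optics.grab_frame("top"); im=f2["img"][150:250,240:360,::-1]
cv2.imwrite(f"pics/t{n}.png",cv2.resize(im,None,fx=6,fy=6,interpolation=cv2.INTER_CUBIC))
inc(tcp_for(27,-2.5,81.5),A8)
E
python3 look.py 5
```

```text
clk 8.10 pos [ 446.5 -114.    98.9] rot [-3.1414e+00  6.0000e-04  1.3940e-01] F [-0.    0.09 -0.63] op 0.185
inc [0.0525, -0.0007, 0.0011, -0.0002, 0.0006, -0.0003]
```

View pics/s5.png

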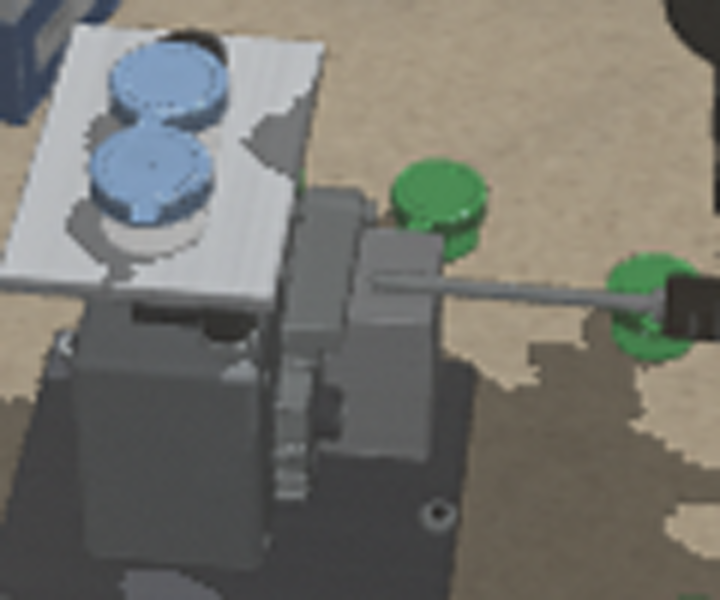

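View pics/t5.png

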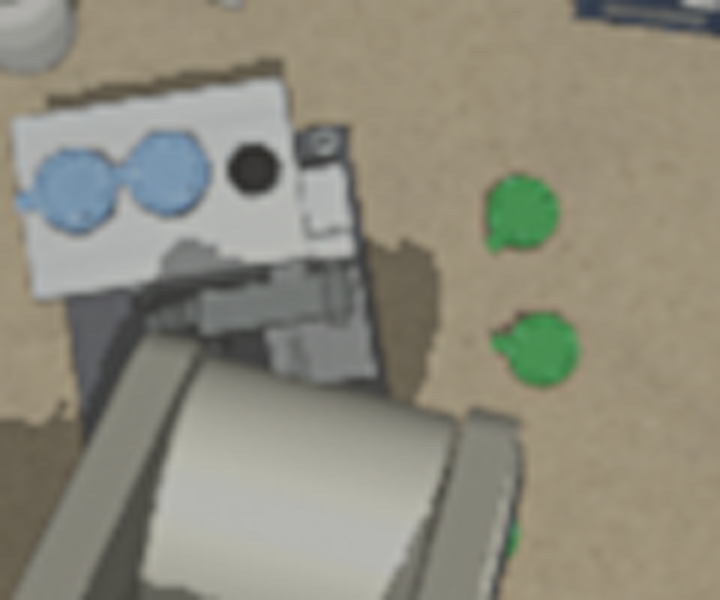

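>>> carry_out:
  increments:
    - [[0.01,0,0,0,0,0],[0.02,0,0,0,0,0],[0.03,0,0,0,0,0],[0.04,0,0,0,0,0],[0.05,0,0,0,0,0]]

```text
clock: 8.52
eef_pos: [467.5, -111.3, 99.1]
tcp_rot: [3.141, -0.0, 0.139]
contact_force: [-0.6, -0.8, -0.9]
opening: 0.183
```

```bash
python3 look.py 6
```

```text
clk 8.62 pos [ 467.8 -111.3   99.1] rot [ 3.1413e+00 -7.0000e-04  1.3960e-01] F [ 0.23  0.59 -1.31] op 0.186
inc [-0.0011, -0.0014, 0.0016, 0.0002, -0.0007, -0.0]
```

View pics/s6.png

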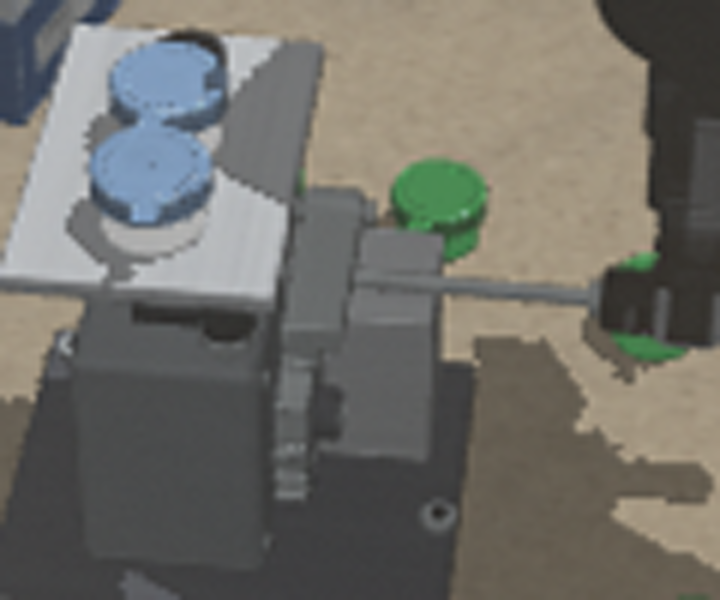

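>>> carry_out:
  increments:
    - [[0,0,-0.0025,0,0,0],[0,0,-0.005,0,0,0],[-0.001,0,-0.0075,0,0,0],[-0.001,0,-0.01,0,0,0],[-0.001,-0.001,-0.015,0,0,0]]
  squeeze: 110

```text
clock: 9.03
eef_pos: [466.2, -111.0, 105.0]
tcp_rot: [-3.141, 0.0, 0.139]
contact_force: [1.2, -0.4, -3.9]
opening: 0.172
```

```bash
python3 look.py 7
```

```text
clk 9.13 pos [ 466.2 -111.   105.3] rot [-3.1415e+00  3.0000e-04  1.3930e-01] F [ 0.63  0.51 -1.56] op 0.171
inc [0.0027, 0.0001, 0.0169, -0.0001, 0.0003, -0.0003]
```

View pics/s7.png

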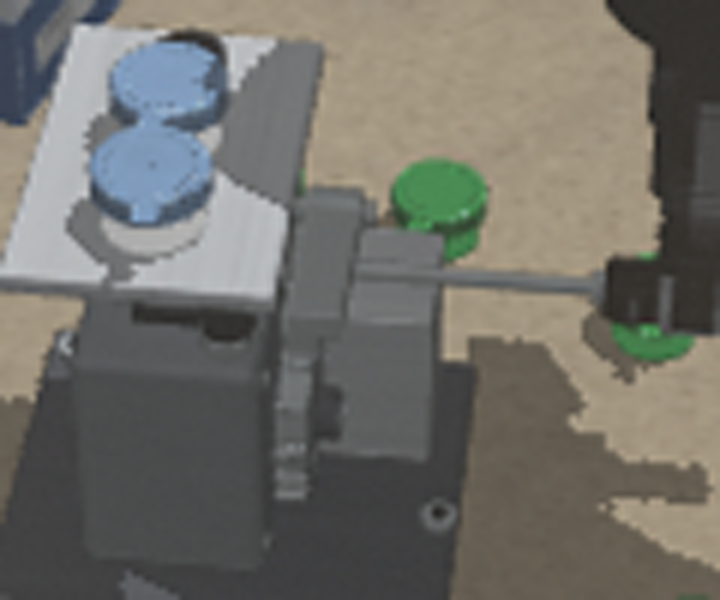

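>>> carry_out:
  increments:
    - [[0,-0.001,-0.006,0,0,0],[0,-0.002,-0.012,0,0,0],[0,-0.002,-0.018,0,0,0],[0,0,-0.025,0,0,0],[0,0.002,-0.031,0,0,0]]

```text
clock: 9.55
eef_pos: [466.3, -111.8, 117.7]
tcp_rot: [-3.141, 0.0, 0.14]
contact_force: [-0.3, 0.1, -3.6]
opening: 0.173
```

```bash
python3 look.py 8
```

```text
clk 9.65 pos [ 466.7 -111.9  117.9] rot [ 3.1415e+00 -4.0000e-04  1.3940e-01] F [-0.38  0.04 -1.66] op 0.173
inc [0.0019, -0.0024, 0.0486, 0.0001, -0.0004, -0.0002]
```

View pics/s8.png

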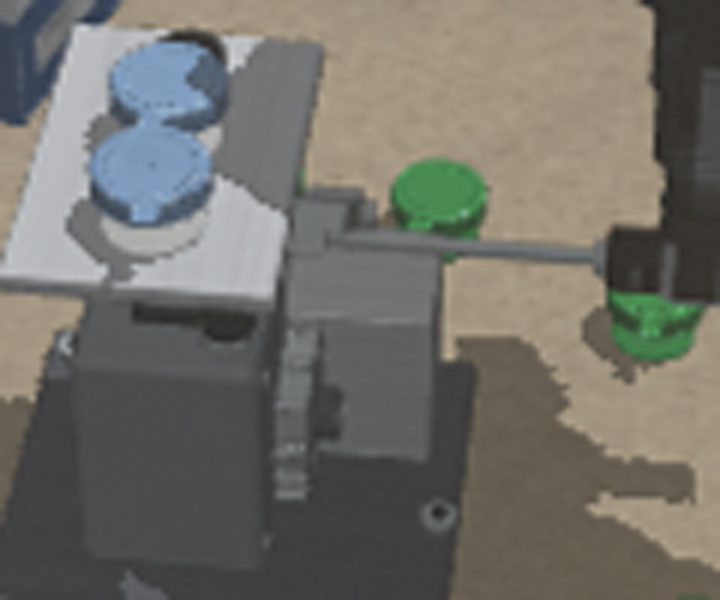

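View pics/t8.png

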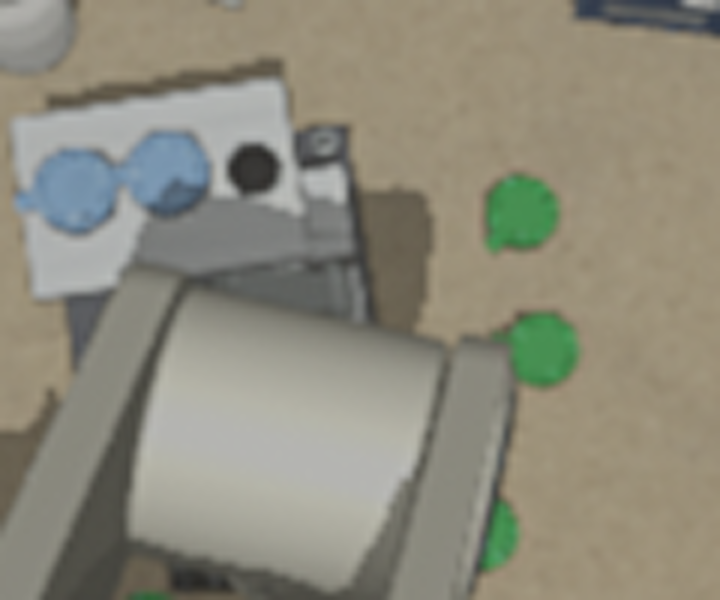

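>>> carry_out:
  increments:
    - [[0,0.003,-0.006,0,0,0],[0,0.007,-0.012,0,0,0],[0,0.0115,-0.017,0,0,0],[0,0.0165,-0.022,0,0,0],[0,0.0225,-0.0265,0,0,0]]

```text
clock: 10.07
eef_pos: [467.9, -120.9, 128.4]
tcp_rot: [3.141, -0.0, 0.139]
contact_force: [0.6, 1.4, -1.3]
opening: 0.174
```

```bash
python3 look.py 9
```

```text
clk 10.17 pos [ 468.4 -121.2  128.6] rot [ 3.141e+00 -1.200e-03  1.390e-01] F [-0.48  0.3  -0.24] op 0.175
inc [0.0008, -0.0262, 0.0752, 0.0006, -0.0011, -0.0006]
```

View pics/s9.png

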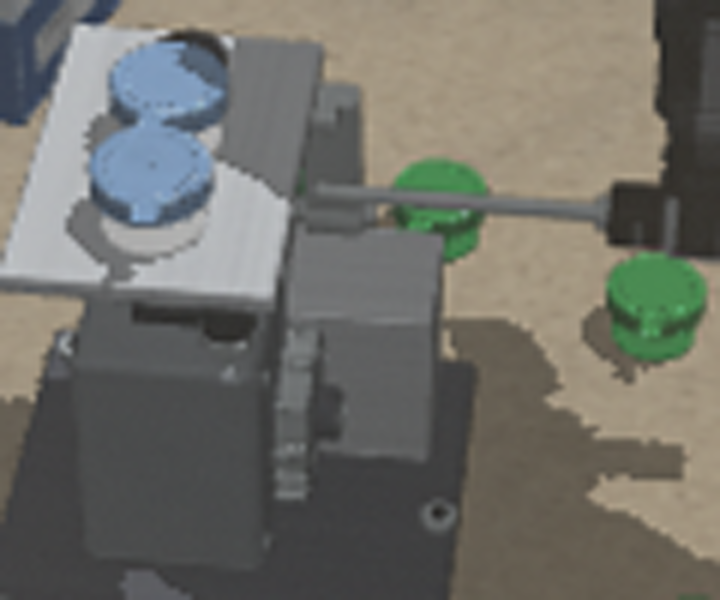

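>>> carry_out:
  increments:
    - [[0,0.007,-0.004,0,0,0],[0,0.0145,-0.007,0,0,0],[0,0.022,-0.009,0,0,0],[0,0.0295,-0.01,0,0,0],[0,0.035,-0.01,0,0,0]]

```text
clock: 10.58
eef_pos: [469.9, -135.1, 132.2]
tcp_rot: [3.141, -0.0, 0.139]
contact_force: [0.7, 1.3, 0.8]
opening: 0.169
```

```bash
python3 look.py 10
```

```text
clk 10.68 pos [ 469.9 -135.   132.1] rot [ 3.1414e+00 -3.0000e-04  1.3880e-01] F [-0.03  1.03 -1.12] op 0.163
inc [0.0018, -0.0608, 0.084, 0.0002, -0.0003, -0.0007]
```

View pics/s10.png

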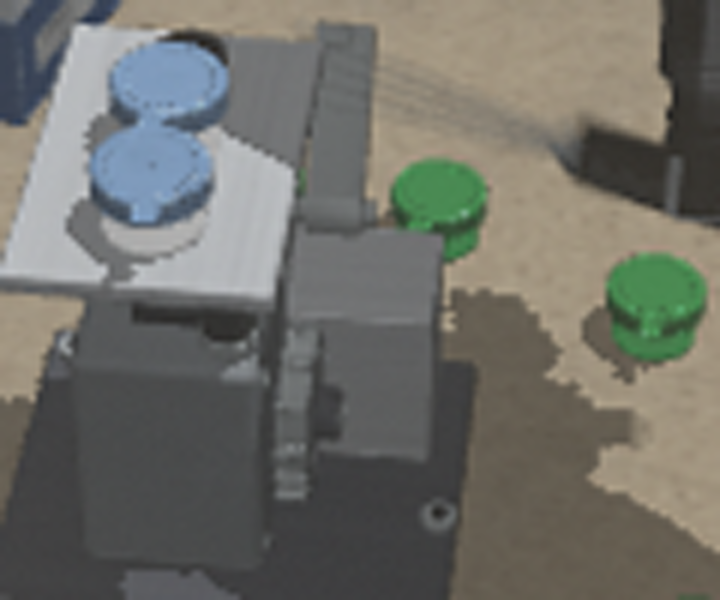

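View pics/t10.png

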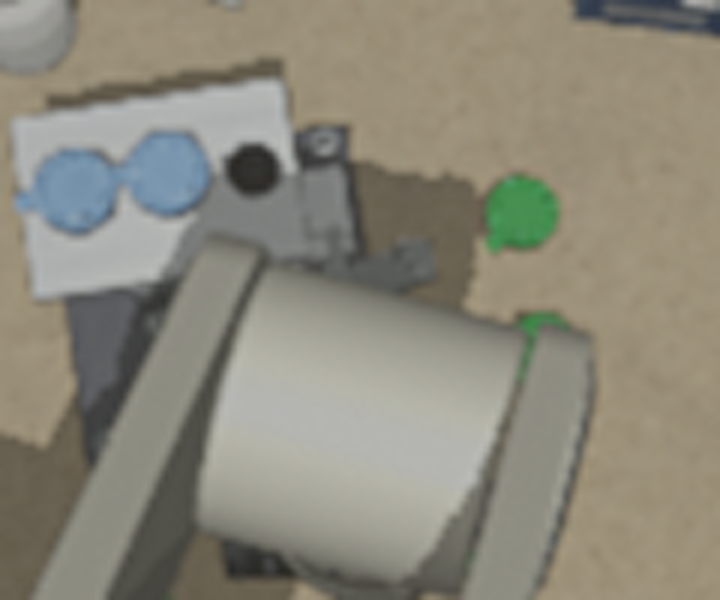

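```bash
python3 - <<'E'
from h import *
from rig import optics,sense
import cv2
f=optics.grab_frame("side"); im=f["img"][150:290,270:430,::-1]
cv2.imwrite(f"pics/s11.png",cv2.resize(im,None,fx=4.2,fy=4.2,interpolation=cv2.INTER_CUBIC))
np.savez("pics/side11.npz",**f)
print(sense()["opening"],sense()["clock"],sense()["contact_force"])
E
```

```text
0.1597711986683017 10.7333 [-0.0698458   1.34532956 -0.97600219]
```

View pics/s11.png

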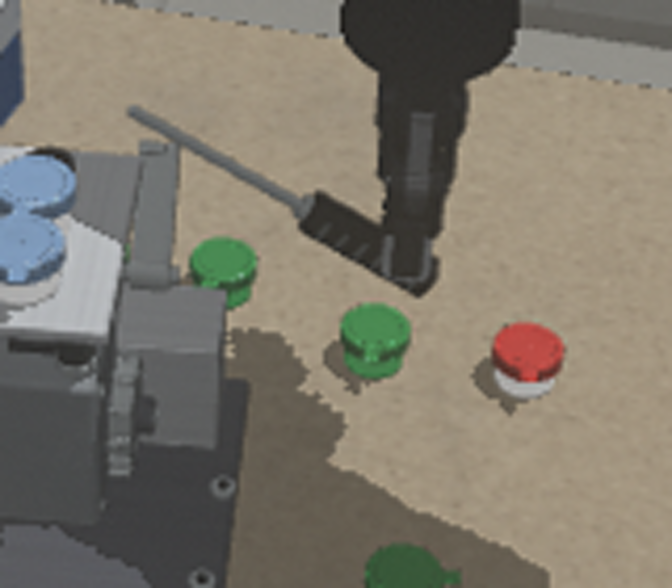

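>>> carry_out:
  increments:
    - [[-0.02,-0.003,-0.005,0,0,0],[-0.05,-0.003,-0.01,0,0,0]]
  squeeze: 80

```text
clock: 10.9
eef_pos: [449.6, -136.0, 136.1]
tcp_rot: [-3.142, -0.0, 0.14]
contact_force: [0.2, 0.4, -0.8]
opening: 0.163
```

```bash
python3 - <<'E'
from h import *
from rig import optics,sense
import cv2
f=optics.grab_frame("side"); im=f["img"][150:290,270:430,::-1]
cv2.imwrite(f"pics/s12.png",cv2.resize(im,None,fx=4.2,fy=4.2,interpolation=cv2.INTER_CUBIC))
np.savez("pics/side12.npz",**f)
inc(tcp_for(27,-2.5,81.5),A8)
E
```

```text
clk 10.95 pos [ 446.4 -135.9  136. ] rot [-3.1406e+00  2.9000e-03  1.4000e-01] F [-3.   -0.01 -0.53] op 0.165
inc [0.0608, -0.0545, 0.0935, -0.0009, 0.0027, 0.0004]
```

View pics/s12.png

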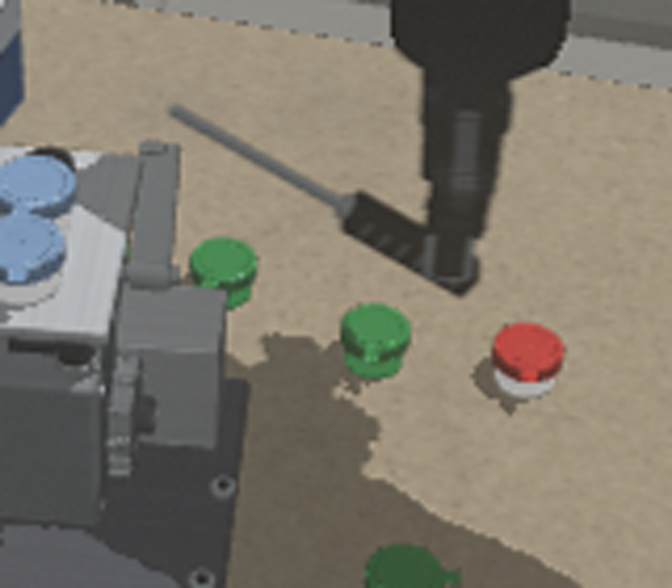

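>>> carry_out:
  increments:
    - [[-0.03,0,0,0,0,0],[-0.08,0,0,0,0,0],[-0.13,0.02,0,0,0,0],[-0.15,0.07,0,0,0,0],[-0.15,0.14,0,0,0,0]]

```text
clock: 11.37
eef_pos: [394.5, -198.9, 135.8]
tcp_rot: [-3.14, 0.002, 0.14]
contact_force: [0.7, 0.6, -1.5]
opening: 0.168
```

```bash
python3 - <<'E'
from h import *
from rig import optics,sense
import cv2
f=optics.grab_frame("side"); im=f["img"][130:290,270:450,::-1]
cv2.imwrite(f"pics/s13.png",cv2.resize(im,None,fx=3.7,fy=3.7,interpolation=cv2.INTER_CUBIC))
inc([465,-335,136],A8)
W=cloud(f).reshape(-1,3); 
p=np.array(sense()["eef_pos"])
d=W-p; l=np.c_[d[:,:2]@U,d[:,:2]@V,d[:,2]]
s=(l[:,0]>25)&(l[:,0]<170)&(abs(l[:,1])<15)&(W[:,2]>60)
P=l[s]; print(len(P)); 
for lo in range(20,170,10):
    k=(P[:,0]>=lo)&(P[:,0]<lo+10)
    if k.any(): print(lo,k.sum(),np.median(P[k],0).round(1))
E
```

```text
clk 11.42 pos [ 398.1 -204.   136.7] rot [ 3.1387e+00 -1.7000e-03  1.4060e-01] F [ 3.47 -2.98  0.54] op 0.164
inc [0.1198, 0.3477, 0.0031, 0.0028, -0.0016, 0.001]
342
20 33 [27.8 10.9  1.5]
30 132 [ 35.1  10.9 148.7]
40 48 [43.8 10.8  6.5]
50 16 [54.9  7.  10.6]
60 15 [64.2  7.3 15.9]
70 18 [74.7  7.3 23.4]
80 17 [85.1  7.9 28.9]
90 17 [95.1  7.6 34.8]
100 18 [105.2   7.1  41. ]
110 18 [115.3   7.7  47. ]
120 10 [123.3   6.9  51. ]
```

View pics/s13.png

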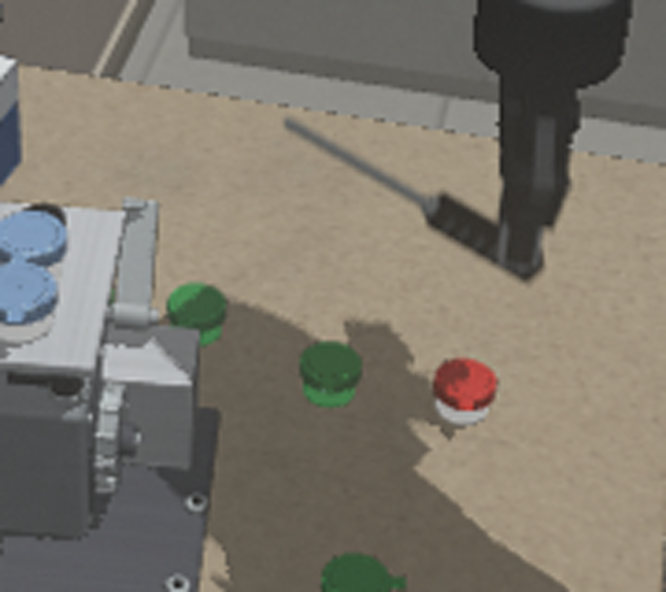

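>>> carry_out:
  increments:
    - [[0.02,0.05,0,0,-0.06,0],[0.05,0.13,0,0,-0.17,0],[0.08,0.21,0,0,-0.28,0],[0.11,0.28,0.02,0,-0.39,0],[0.14,0.34,0.04,0,-0.5,0]]

```text
clock: 11.83
eef_pos: [473.4, -329.2, 121.3]
tcp_rot: [3.139, 0.526, 0.137]
contact_force: [0.2, 0.8, 0.2]
opening: 0.167
```

>>> carry_out:
  increments:
    - [[0,0,0,0,-0.012,0],[0,0,0,0,-0.012,0],[0,0,0,0,-0.012,0]]

```text
clock: 12.08
eef_pos: [471.4, -326.2, 119.4]
tcp_rot: [-3.14, 0.536, 0.14]
contact_force: [-0.0, -0.1, -0.2]
opening: 0.164
```

```bash
cat > m.py <<'E'
from h import *
from rig import optics,sense
import cv2,sys
f=optics.grab_frame("side"); im=f["img"][130:250,280:440,::-1]
cv2.imwrite(f"pics/s{sys.argv[1]}.png",cv2.resize(im,None,fx=4.5,fy=4.5,interpolation=cv2.INTER_CUBIC))
s=sense(); print(s["clock"],s["eef_pos"].round(1),s["tcp_rot"].round(3),s["contact_force"].round(2),s["opening"])
W=cloud(f).reshape(-1,3); 
d=W-s["eef_pos"]; l=np.c_[d[:,:2]@U,d[:,:2]@V,d[:,2]]
s=(l[:,0]>25)&(l[:,0]<170)&(abs(l[:,1])<15)&(W[:,2]>4)
P=l[s]; print(len(P)); 
for lo in range(20,170,10):
    k=(P[:,0]>=lo)&(P[:,0]<lo+10)
    if k.any(): print(lo,k.sum(),np.median(P[k],0).round(1))
E
python3 m.py 14
```

```text
12.1333 [ 471.4 -326.3  120.6] [-3.141  0.535  0.14 ] [ 0.86 -0.15  0.03] 0.16356577435517616
557
20 53 [27.4  3.7 75.8]
30 100 [34.1  7.5 78.5]
40 61 [ 44.5   6.3 140.8]
50 67 [ 54.7   5.8 162.9]
60 50 [ 65.2   3.9 179.7]
70 47 [ 74.8   5.5 197.5]
80 54 [ 85.3   5.5 212.3]
90 57 [ 94.5   4.8 228.9]
100 26 [104.1   6.4 110.9]
110 15 [114.9  -0.4 -22.1]
120 14 [125.2   1.1 -22. ]
130 9 [134.7   2.1 -18.8]
150 2 [155.3  14.2 185.6]
160 2 [168.8 -14.1 319.5]
```

View pics/s14.png

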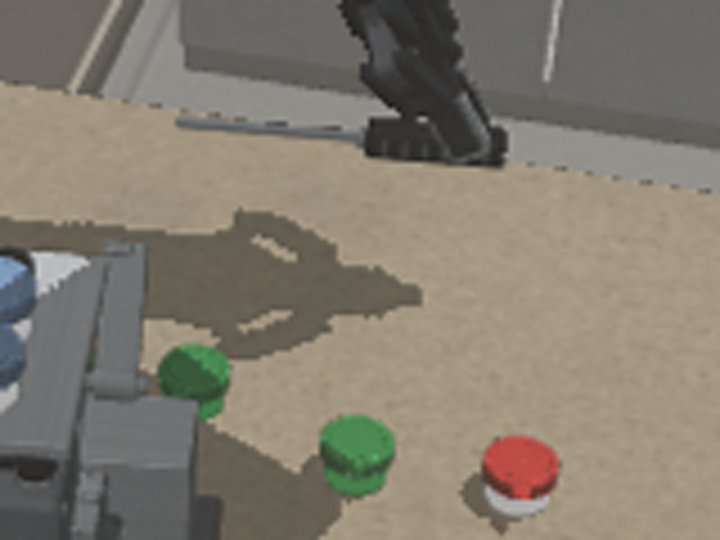

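>>> carry_out:
  increments:
    - [[0.02,0,0.034,0,0,0],[0.05,0,0.084,0,0,0],[0.08,0,0.135,0,0,0],[0.1,0,0.169,0,0,0],[0.106,0,0.179,0,0,0]]

```text
clock: 12.55
eef_pos: [470.6, -326.0, 35.5]
tcp_rot: [-3.14, 0.537, 0.14]
contact_force: [-0.0, 0.1, -0.7]
opening: 0.166
```

>>> carry_out:
  increments:
    - [[0,0,0,0,0,0],[0,0,0,0,0,0],[0,0,0,0,0,0]]

```text
clock: 12.8
eef_pos: [473.0, -327.2, 38.1]
tcp_rot: [3.14, 0.535, 0.139]
contact_force: [-0.3, -0.7, -1.3]
opening: 0.163
```

```bash
python3 m.py 15
```

```text
12.85 [ 473.1 -327.3   38.1] [3.14  0.534 0.139] [-0.13 -0.07 -1.04] 0.160336679818316
616
20 45 [27.4  6.2 78.3]
30 92 [34.6  7.2 76.6]
40 55 [ 44.6   3.8 142.2]
50 64 [ 54.5   5.2 163.6]
60 45 [ 65.    5.1 181.4]
70 46 [ 75.1   4.5 198.7]
80 55 [ 85.2   5.1 215.2]
90 49 [ 95.    6.1 233. ]
100 57 [104.7   2.9 251.9]
110 47 [115.1  -2.3 384. ]
120 43 [124.9  -9.4 372.6]
130 17 [132.5   0.3 -15. ]
150 1 [153.6  13.4 186.4]
```

View pics/s15.png

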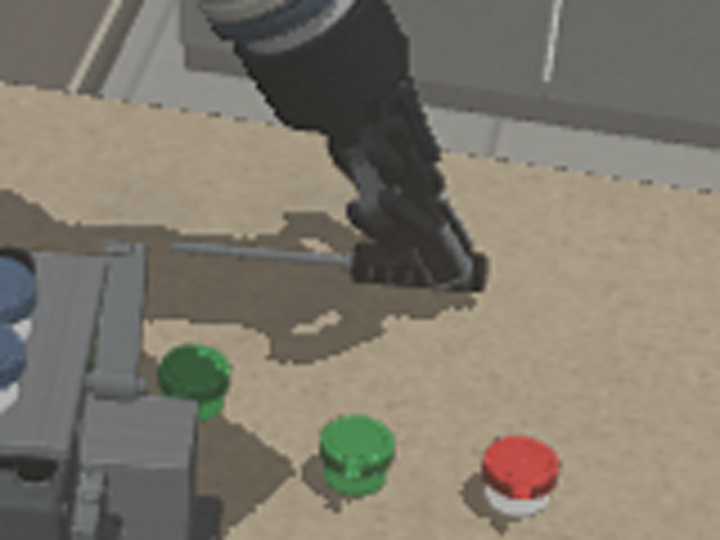

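>>> carry_out:
  increments:
    - [[0.0026,0,0.0043,0,0,0],[0.0052,0,0.0086,0,0,0],[0.0065,0,0.011,0,0,0],[0.0065,0,0.011,0,0,0]]

```text
clock: 13.18
eef_pos: [472.3, -326.8, 31.6]
tcp_rot: [-3.141, 0.536, 0.139]
contact_force: [-0.7, 0.0, -0.8]
opening: 0.167
```

>>> carry_out:
  increments:
    - [[0.0013,0,0.0022,0,0,0],[0.0026,0,0.0043,0,0,0],[0.0026,0,0.0043,0,0,0]]

```text
clock: 13.43
eef_pos: [472.3, -326.8, 29.5]
tcp_rot: [-3.141, 0.536, 0.139]
contact_force: [0.1, -0.8, -0.8]
opening: 0.166
```

>>> carry_out:
  increments:
    - [[0.0013,0,0.0022,0,0,0],[0.0013,0,0.0022,0,0,0],[0.0013,0,0.0022,0,0,0]]

```text
clock: 13.68
eef_pos: [472.4, -326.9, 29.0]
tcp_rot: [3.142, 0.536, 0.139]
contact_force: [0.1, 1.0, 3.2]
opening: 0.163
```

```bash
python3 m.py 16
```

```text
13.7333 [ 472.4 -326.9   29. ] [3.141 0.536 0.139] [0.16 0.68 3.38] 0.16700221554343792
598
20 44 [28.   5.2 79.1]
30 89 [34.8  6.8 77.1]
40 51 [ 44.4   4.2 142.2]
50 61 [ 54.6   5.8 164.2]
60 48 [ 65.2   3.6 181.2]
70 50 [ 75.1   4.4 198. ]
80 47 [ 85.1   4.  213.9]
90 55 [ 94.9   4.4 230.8]
100 49 [104.3   3.  246.2]
110 43 [115.7  -3.2 386.2]
120 45 [125.2  -8.4 374.4]
130 15 [133.  -12.  365.7]
150 1 [153.9  14.4 186.9]
```

View pics/s16.png

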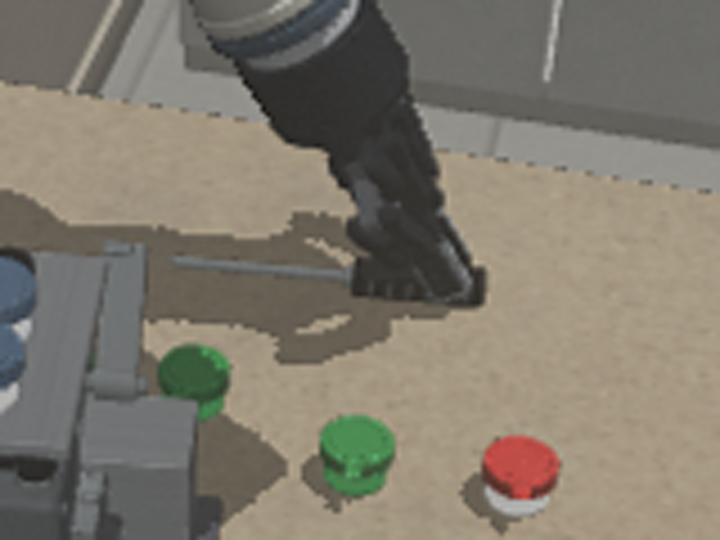

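>>> carry_out:
  increments:
    - [[0,0,0,0,0,0],[0,0,0,0,0,0],[0,0,0,0,0,0],[0,0,0,0,0,0],[0,0,0,0,0,0]]
  hand: 0.3

```text
clock: 14.15
eef_pos: [472.3, -326.9, 28.6]
tcp_rot: [-3.142, 0.536, 0.139]
contact_force: [0.9, -0.8, -0.8]
opening: 0.697
```

```bash
python3 m.py 17
```

```text
14.2 [ 472.4 -326.9   28.7] [3.142 0.536 0.139] [-0.09 -0.06 -0.92] 0.7021235387606155
583
20 35 [27.7  5.6 82.3]
30 78 [35.   7.4 80.5]
40 52 [ 44.4   5.4 140.5]
50 62 [ 54.5   5.7 166.1]
60 46 [ 65.6   4.2 181.4]
70 48 [ 75.3   4.3 198.3]
80 49 [ 85.1   5.3 214.9]
90 52 [ 94.9   5.6 231.1]
100 51 [104.1   3.2 245. ]
110 43 [115.6  -3.5 387.5]
120 44 [125.4  -8.5 374.4]
130 21 [133.1 -11.4 364.1]
150 2 [154.   13.8 183.2]
```

View pics/s17.png

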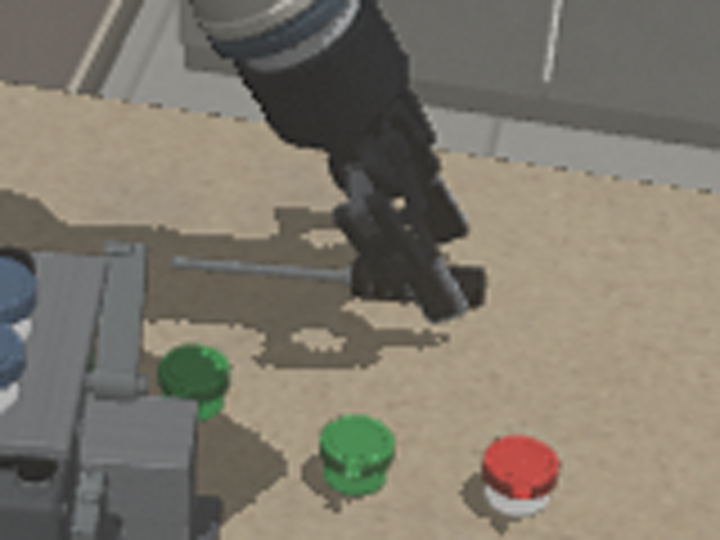

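>>> carry_out:
  increments:
    - [[-0.01,0,-0.017,0,0,0],[-0.035,0,-0.059,0,0,0],[-0.08,0,-0.135,0,0,0],[-0.13,0,-0.219,0,0,0],[-0.18,0,-0.303,0,0,0]]

```text
clock: 14.62
eef_pos: [471.9, -326.6, 171.4]
tcp_rot: [-3.141, 0.537, 0.14]
contact_force: [1.0, 0.2, 0.0]
opening: 0.702
```

>>> carry_out:
  increments:
    - [[-0.05,0,-0.085,0,0.1,0],[-0.08,0,-0.14,0,0.2,0],[-0.08,0,-0.14,0,0.3,0],[-0.08,0,-0.14,0,0.4,0],[-0.08,0,-0.14,0,0.512,0]]
  hand: 1

```text
clock: 15.03
eef_pos: [474.3, -327.0, 236.5]
tcp_rot: [3.138, -0.007, 0.14]
contact_force: [0.1, 0.6, -0.1]
opening: 0.006
```

```bash
python3 - <<'E'
from h import *
from rig import optics,sense,nets
import cv2
for c,(x0,x1,y0,y1) in {"side":(240,420,150,300),"top":(230,410,140,270)}.items():
    f=optics.grab_frame(c); np.savez(f"pics/{c}18.npz",**f)
    cv2.imwrite(f"pics/{c[0]}18.png",cv2.resize(f["img"][y0:y1,x0:x1,::-1],None,fx=4,fy=4,interpolation=cv2.INTER_CUBIC))
    for n in ["bar_grip","press_pad","pivot","platform_top","load_cup_0","load_cup_1"]:
        for d in nets.tip_of(n,c)[:2]: print(c,n,np.round(d["point"],1),round(d["confidence"],2))
inc([624.5,-85.5,230],A8+np.pi/2)
inc([624.5,-85.5,230],A8-np.pi/2)
print(sense()["qpos"].round(3))
E
```

```text
side bar_grip [ 476.9 -323.4    8.9] 0.81
side press_pad [623.1 -83.3 178.1] 0.92
side pivot [ 592.  -117.1   90.5] 0.72
side platform_top [616.3 -29.1 172.2] 0.9
side platform_top [597.2 -33.6 105. ] 0.67
side load_cup_0 [610.2  -4.8 169.6] 0.85
side load_cup_0 [439.6 -27.6  -2.9] 0.83
side load_cup_1 [610.2  -4.8 169.6] 0.85
side load_cup_1 [439.6 -27.6  -2.9] 0.83
top bar_grip [ 478.9 -325.2   10.7] 0.42
top press_pad [625.3 -85.1 172.8] 0.97
top press_pad [ 480.1 -326.     9.5] 0.25
top pivot [ 586.5 -116.9   90.1] 0.7
top platform_top [617.9 -22.  168.5] 0.88
top load_cup_0 [616.1  -4.9 169.2] 0.72
top load_cup_0 [ 639.3 -201.5   -1.5] 0.69
top load_cup_1 [616.1  -4.9 169.2] 0.72
top load_cup_1 [ 639.3 -201.5   -1.5] 0.69
clk 15.73 pos [ 473.7 -326.5  233.9] rot [-3.1412e+00  7.0000e-04  1.3980e-01] F [ 0.29  1.43 -0.2 ] op 0.001
inc [0.4574, -0.5442, 0.0095, -0.0008, 0.0002, -1.4998]
clk 15.73 pos [ 473.7 -326.5  233.9] rot [-3.1412e+00  7.0000e-04  1.3980e-01] F [ 0.29  1.43 -0.2 ] op 0.001
inc [0.4574, -0.5442, 0.0095, 0.0002, 0.0008, 1.5002]
[-0.606  0.296  1.761 -0.     1.085  0.825]
```

View pics/s18.png

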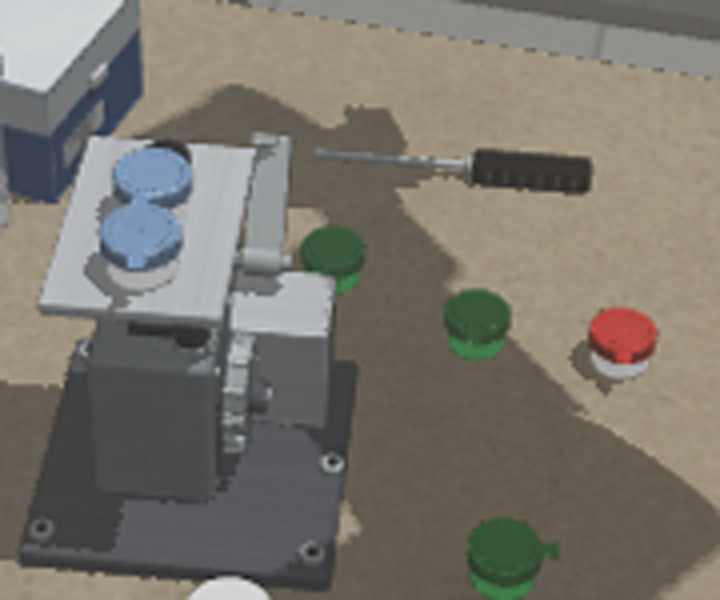

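View pics/t18.png

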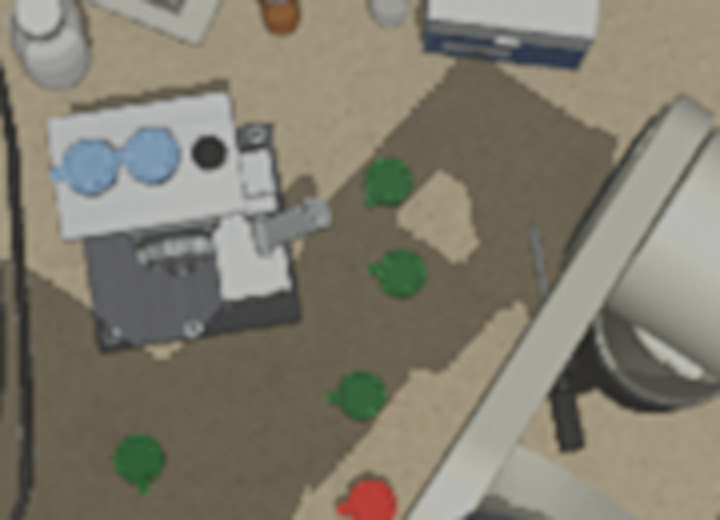

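>>> carry_out:
  increments:
    - [[0.06,-0.07,0,0,0,-0.11],[0.14,-0.16,0,0,0,-0.23],[0.22,-0.25,0,0,0,-0.35],[0.29,-0.34,0,0,0,-0.47],[0.35,-0.42,0,0,0,-0.59]]

```text
clock: 16.15
eef_pos: [582.2, -152.6, 234.3]
tcp_rot: [3.141, 0.0, 0.76]
contact_force: [0.1, -1.0, -0.1]
opening: 0.001
```

```bash
python3 -c "
from h import *
inc([624.5,-85,220],A8+np.pi/2)"
```

```text
clk 16.15 pos [ 582.2 -152.6  234.3] rot [3.1413 0.     0.7603] F [ 0.11 -0.96 -0.06] op 0.001
inc [0.193, -0.0495, 0.0356, 0.0003, 0.0001, -0.9073]
```

>>> carry_out:
  increments:
    - [[0.05,-0.012,0,0,0,-0.11],[0.1,-0.025,0,0,0,-0.23],[0.15,-0.037,0,0,0,-0.35],[0.193,-0.0495,0,0,0,-0.47],[0.193,-0.0495,0,0,0,-0.59]]

```text
clock: 16.57
eef_pos: [625.5, -84.1, 234.1]
tcp_rot: [3.141, -0.001, 1.378]
contact_force: [0.3, -0.2, -0.4]
opening: 0.0
```

>>> carry_out:
  increments:
    - [[0,0,0,0,0,-0.11],[0,0,0,0,0,-0.23],[0,0,0,0,0,-0.317],[0,0,0,0,0,-0.317],[0,0,0,0,0,-0.317]]

```text
clock: 16.98
eef_pos: [624.0, -86.8, 234.1]
tcp_rot: [-3.141, 0.0, 1.699]
contact_force: [-0.8, -0.0, -0.1]
opening: -0.001
```

```bash
python3 -c "
from h import *
inc([624.5,-85,204],A8+np.pi/2)
from rig import optics,sense
import cv2
for c,(x0,x1,y0,y1) in {'side':(240,400,130,250),'top':(230,390,130,250)}.items():
    f=optics.grab_frame(c)
    cv2.imwrite(f'pics/{c[0]}19.png',cv2.resize(f['img'][y0:y1,x0:x1,::-1],None,fx=4.5,fy=4.5,interpolation=cv2.INTER_CUBIC))
"
```

```text
clk 16.98 pos [624.  -86.8 234.1] rot [-3.1413  0.      1.6988] F [-0.85 -0.03 -0.14] op -0.001
inc [0.0043, 0.0019, 0.0752, -0.0002, 0.0, -0.0111]
```

View pics/s19.png

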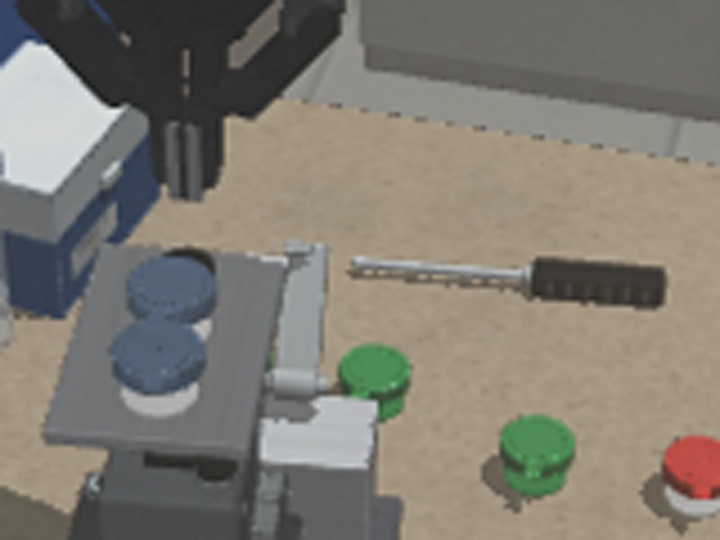

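>>> carry_out:
  increments:
    - [[0.004,0.001,0.02,0,0,-0.01],[0.004,0.001,0.045,0,0,-0.01],[0.004,0.001,0.065,0,0,-0.01],[0.004,0.001,0.075,0,0,-0.01],[0.004,0.001,0.08,0,0,-0.01]]

```text
clock: 17.5
eef_pos: [623.4, -85.1, 200.6]
tcp_rot: [-3.139, -0.001, 1.712]
contact_force: [-0.2, 0.4, -0.3]
opening: 0.003
```

>>> carry_out:
  increments:
    - [[0,0,0.0025,0,0,0],[0,0,0.005,0,0,0],[0,0,0.0075,0,0,0],[0,0,0.01,0,0,0],[0,0,0.0125,0,0,0]]

```text
clock: 17.92
eef_pos: [624.4, -85.3, 197.6]
tcp_rot: [3.141, 0.0, 1.712]
contact_force: [-1.4, -0.5, 4.0]
opening: 0.005
```

>>> carry_out:
  increments:
    - [[0,0,0.0025,0,0,0],[0,0,0.005,0,0,0],[0,0,0.0075,0,0,0],[0,0,0.01,0,0,0],[0,0,0.0125,0,0,0]]

```text
clock: 18.33
eef_pos: [624.4, -85.3, 192.4]
tcp_rot: [3.141, 0.0, 1.712]
contact_force: [0.0, -0.5, 3.9]
opening: -0.002
```

>>> carry_out:
  increments:
    - [[0,0,0.0025,0,0,0],[0,0,0.005,0,0,0],[0,0,0.0075,0,0,0],[0,0,0.01,0,0,0],[0,0,0.0125,0,0,0]]

```text
clock: 18.75
eef_pos: [624.3, -85.3, 187.1]
tcp_rot: [3.141, 0.0, 1.712]
contact_force: [0.7, -0.3, 5.1]
opening: -0.0
```

>>> carry_out:
  increments:
    - [[0,0,0.0025,0,0,0],[0,0,0.005,0,0,0],[0,0,0.0075,0,0,0],[0,0,0.01,0,0,0],[0,0,0.0125,0,0,0]]

```text
clock: 19.17
eef_pos: [624.3, -85.2, 182.2]
tcp_rot: [3.141, 0.0, 1.712]
contact_force: [1.8, 0.3, 4.9]
opening: -0.004
```

>>> carry_out:
  increments:
    - [[0,0,0.0025,0,0,0],[0,0,0.005,0,0,0],[0,0,0.0075,0,0,0],[0,0,0.01,0,0,0],[0,0,0.0125,0,0,0]]

```text
clock: 19.58
eef_pos: [624.4, -85.3, 177.2]
tcp_rot: [3.141, 0.0, 1.712]
contact_force: [1.8, -0.7, 4.9]
opening: -0.004
```

>>> carry_out:
  increments:
    - [[0,0,0.0025,0,0,0],[0,0,0.005,0,0,0],[0,0,0.0075,0,0,0],[0,0,0.01,0,0,0],[0,0,0.0125,0,0,0]]

```text
clock: 20.0
eef_pos: [624.3, -85.3, 172.2]
tcp_rot: [3.141, 0.0, 1.712]
contact_force: [2.3, -1.1, 4.7]
opening: 0.003
```

```bash
python3 -c "
from h import *
inc([624.5,-85,160],A8+np.pi/2)
from rig import optics,sense
import cv2
for c,(x0,x1,y0,y1) in {'side':(240,400,130,250)}.items():
    f=optics.grab_frame(c)
    cv2.imwrite(f'pics/{c[0]}20.png',cv2.resize(f['img'][y0:y1,x0:x1,::-1],None,fx=4.5,fy=4.5,interpolation=cv2.INTER_CUBIC))
"
```

```text
clk 20.00 pos [624.3 -85.3 172.2] rot [3.1412e+00 1.0000e-04 1.7122e+00] F [ 2.33 -1.15  4.74] op 0.003
inc [0.0006, 0.0005, 0.0304, 0.0004, 0.0001, 0.0017]
```

View pics/s20.png

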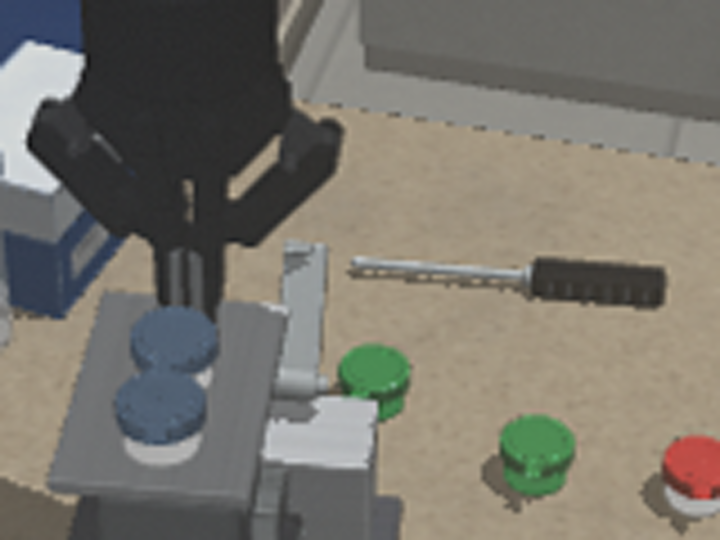

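>>> carry_out:
  increments:
    - [[0,0,0.002,0,0,0],[0,0,0.004,0,0,0],[0,0,0.006,0,0,0],[0,0,0.008,0,0,0]]

```text
clock: 20.38
eef_pos: [624.2, -85.2, 169.0]
tcp_rot: [3.141, 0.0, 1.712]
contact_force: [2.9, -1.2, 6.3]
opening: 0.001
```

>>> carry_out:
  increments:
    - [[0,0,0.0015,0,0,0],[0,0,0.003,0,0,0],[0,0,0.0045,0,0,0]]

```text
clock: 20.63
eef_pos: [624.2, -85.2, 167.2]
tcp_rot: [3.141, 0.0, 1.712]
contact_force: [3.3, -0.9, 4.2]
opening: -0.001
```

>>> carry_out:
  increments:
    - [[0,0,0.0015,0,0,0],[0,0,0.003,0,0,0],[0,0,0.0045,0,0,0]]

```text
clock: 20.88
eef_pos: [624.2, -85.2, 165.4]
tcp_rot: [3.141, 0.0, 1.712]
contact_force: [3.6, -1.3, 4.1]
opening: 0.001
```

>>> carry_out:
  increments:
    - [[0,0,0.0015,0,0,0],[0,0,0.003,0,0,0],[0,0,0.0045,0,0,0]]

```text
clock: 21.13
eef_pos: [624.2, -85.2, 163.5]
tcp_rot: [3.141, 0.0, 1.712]
contact_force: [3.6, -1.6, 5.5]
opening: -0.003
```

>>> carry_out:
  increments:
    - [[0,0,0.0015,0,0,0],[0,0,0.003,0,0,0],[0,0,0.0045,0,0,0]]

```text
clock: 21.38
eef_pos: [624.2, -85.3, 161.8]
tcp_rot: [3.141, 0.0, 1.712]
contact_force: [4.1, -1.2, 4.2]
opening: -0.001
```

>>> carry_out:
  increments:
    - [[0,0.001,0.0015,0,0,0],[0,0.001,0.003,0,0,0],[0,0.001,0.0045,0,0,0]]

```text
clock: 21.63
eef_pos: [624.2, -85.2, 159.8]
tcp_rot: [-3.141, -0.0, 1.712]
contact_force: [1.8, -2.3, 4.6]
opening: 0.002
```

Relieved the side load; continue.

>>> carry_out:
  increments:
    - [[0.0005,0.0005,0.0015,0,0,0],[0.0005,0.0005,0.003,0,0,0],[0.0005,0.0005,0.0045,0,0,0]]

```text
clock: 21.88
eef_pos: [624.3, -85.2, 157.9]
tcp_rot: [-3.141, 0.0, 1.712]
contact_force: [-0.3, -3.8, 4.3]
opening: 0.002
```

>>> carry_out:
  increments:
    - [[-0.001,0,0.0015,0,0,0],[-0.001,0,0.003,0,0,0],[-0.001,0,0.0045,0,0,0]]

```text
clock: 22.13
eef_pos: [624.3, -85.2, 156.1]
tcp_rot: [-3.141, -0.0, 1.712]
contact_force: [-0.6, -1.3, 5.0]
opening: 0.001
```

>>> carry_out:
  increments:
    - [[-0.0003,0,0.0015,0,0,0],[-0.0003,0,0.003,0,0,0],[-0.0003,0,0.0045,0,0,0]]

```text
clock: 22.38
eef_pos: [624.4, -85.2, 154.3]
tcp_rot: [-3.141, -0.0, 1.712]
contact_force: [-2.1, 0.1, 4.7]
opening: -0.002
```

>>> carry_out:
  increments:
    - [[0,-0.0003,0.0015,0,0,0],[0,-0.0003,0.003,0,0,0],[0,-0.0003,0.0045,0,0,0]]

```text
clock: 22.63
eef_pos: [624.4, -85.2, 152.6]
tcp_rot: [-3.141, -0.0, 1.712]
contact_force: [-1.9, 1.7, 5.7]
opening: 0.0
```

>>> carry_out:
  increments:
    - [[0,-0.0005,0.001,0,0,0],[0,-0.0005,0.002,0,0,0],[0,-0.0005,0.003,0,0,0]]

```text
clock: 22.88
eef_pos: [624.4, -85.2, 151.8]
tcp_rot: [-3.141, -0.0, 1.712]
contact_force: [-3.8, 1.6, 10.1]
opening: 0.004
```

>>> carry_out:
  increments:
    - [[0,-0.001,0.0008,0,0,0],[0,-0.001,0.0015,0,0,0],[0,-0.001,0.0015,0,0,0]]

```text
clock: 23.13
eef_pos: [624.3, -85.2, 151.6]
tcp_rot: [3.141, -0.0, 1.712]
contact_force: [-2.3, 1.9, 9.7]
opening: 0.002
```

>>> carry_out:
  increments:
    - [[0,-0.0005,0.001,0,0,0],[0,-0.0005,0.002,0,0,0],[0,-0.0005,0.002,0,0,0]]

```text
clock: 23.38
eef_pos: [624.3, -85.3, 151.1]
tcp_rot: [3.14, -0.0, 1.712]
contact_force: [-3.2, 2.3, 11.5]
opening: -0.002
```

>>> carry_out:
  increments:
    - [[0,-0.0005,0.001,0,0,0],[0,-0.0005,0.002,0,0,0],[0,-0.0005,0.003,0,0,0],[0,-0.0005,0.003,0,0,0]]

```text
clock: 23.72
eef_pos: [624.4, -85.3, 150.5]
tcp_rot: [3.14, -0.0, 1.712]
contact_force: [-4.5, 1.7, 16.7]
opening: 0.0
```

>>> carry_out:
  increments:
    - [[0,0,0,0,0,0],[0,0,0,0,0,0],[0,0,0,0,0,0],[0,0,0,0,0,0],[0,0,0,0,0,0]]

```text
clock: 24.13
eef_pos: [624.3, -85.3, 150.5]
tcp_rot: [3.14, -0.0, 1.712]
contact_force: [-4.3, 2.8, 15.9]
opening: 0.005
```

```bash
python3 -c "
from h import *
inc([624.5,-85,160],A8+np.pi/2)"
```

```text
clk 24.13 pos [624.3 -85.3 150.5] rot [ 3.1398e+00 -1.0000e-04  1.7121e+00] F [-4.3   2.81 15.91] op 0.005
inc [0.0007, 0.0005, -0.0237, 0.0017, -0.0001, 0.0016]
```

>>> carry_out:
  increments:
    - [[0,0,-0.002,0,0,0],[0,0,-0.005,0,0,0],[0,0,-0.01,0,0,0],[0,0,-0.02,0,0,0],[0,0,-0.04,0,0,0]]

```text
clock: 24.55
eef_pos: [622.9, -85.6, 164.2]
tcp_rot: [-3.14, -0.001, 1.712]
contact_force: [-0.2, -0.4, 0.3]
opening: -0.002
```

>>> carry_out:
  increments:
    - [[0,0,-0.04,0,0,0],[0,0,-0.1,0,0,0],[0,0,-0.18,0,0,0],[0,0,-0.26,0,0,0],[0,0,-0.26,0,0,0]]

```text
clock: 24.97
eef_pos: [626.7, -86.1, 276.4]
tcp_rot: [3.132, 0.003, 1.712]
contact_force: [1.6, -0.5, 0.8]
opening: -0.001
```

```bash
python3 - <<'E'
from h import *
from rig import optics,sense,nets
import cv2
for c,(x0,x1,y0,y1) in {"side":(240,420,150,300),"top":(230,410,140,270)}.items():
    f=optics.grab_frame(c)
    cv2.imwrite(f"pics/{c[0]}21.png",cv2.resize(f["img"][y0:y1,x0:x1,::-1],None,fx=4,fy=4,interpolation=cv2.INTER_CUBIC))
    W=cloud(f).reshape(-1,3); L=np.c_[(W[:,:2]-O)@U,(W[:,:2]-O)@V,W[:,2]]
    k=(L[:,0]>28)&(L[:,0]<100)&(L[:,1]>-10)&(L[:,1]<105)&(W[:,2]>112)&(W[:,2]<126); print(c,"plate z",k.sum(),np.median(W[k,2]))
    for n in ["bar_grip","press_pad","load_cup_0","cup_spare","bottle_white","tube_clear","drop_bottle"]:
        for d in nets.tip_of(n,c)[:2]: print(c,n,np.round(d["point"],1),round(d["confidence"],2))
s=sense(); print(s["clock"],s["eef_pos"],s["contact_force"])
E
```

```text
side plate z 1128 122.18254172263991
side bar_grip [ 481.1 -321.8    7.2] 0.89
side bar_grip [ 588.3 -116.9   90.6] 0.33
side press_pad [624.  -86.2 128.7] 0.68
side press_pad [ 773.8 -127.6   -4. ] 0.52
side load_cup_0 [618.  -45.6 119.8] 0.76
side load_cup_0 [438.9 -24.9  -1.5] 0.73
side cup_spare [ 4.115e+02 -1.832e+02 -3.000e-01] 0.48
side bottle_white [742.7  39.   -0.9] 0.76
side bottle_white [618.3 -27.  123. ] 0.41
side drop_bottle [ 774.7 -128.    -1.2] 0.85
top plate z 183 121.57400189091265
top bar_grip [ 479.8 -322.    14.9] 0.66
top press_pad [625.2 -84.5 125.5] 0.54
top load_cup_0 [ 489.7 -178.    -2.3] 0.71
top load_cup_0 [617.5  -6.5 121.5] 0.56
top cup_spare [ 4.090e+02 -1.828e+02  1.000e-01] 0.71
top bottle_white [7.416e+02 4.010e+01 2.000e-01] 0.81
top tube_clear [ 775.1 -207.7   -2.4] 0.47
25.7667 [623.68483169 -85.60758971 268.90000581] [ 0.57765363 -0.70629084 -0.43607939]
```

View pics/s21.png

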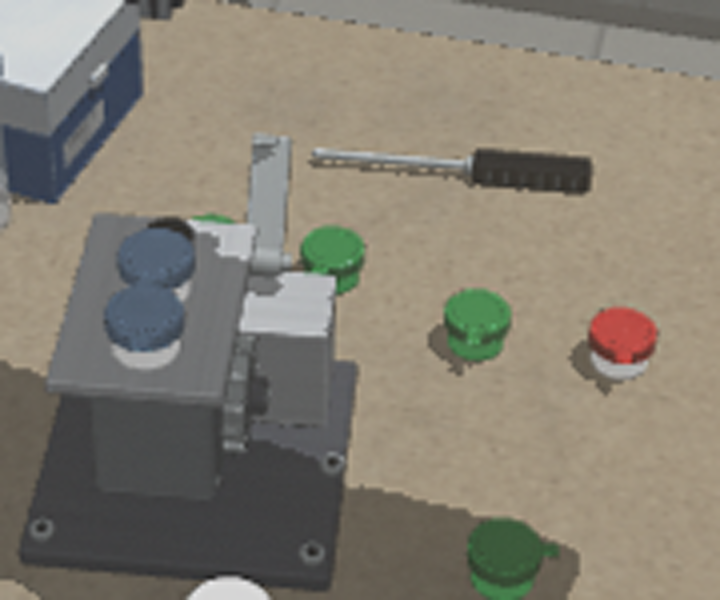

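View pics/t21.png

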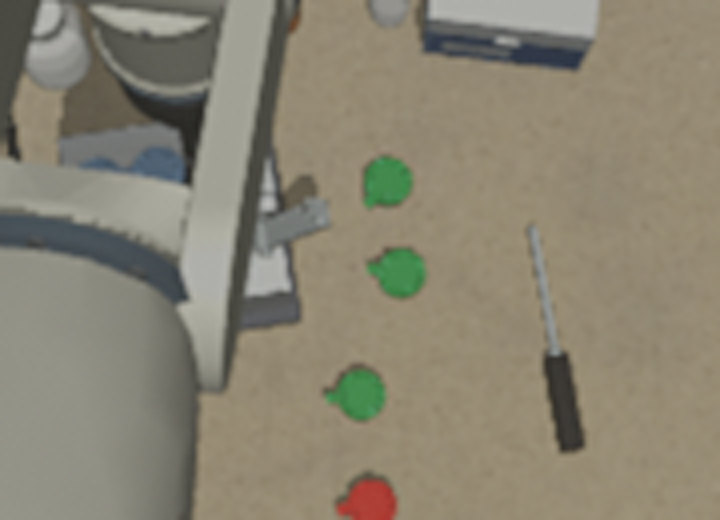

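```bash
python3 -c "
from rig import r
print(r.sign_off())"
```

```text
the job is handed in; nothing more can be done
None
```

The job is done and handed in at about 26 s of the 72 s allowed. Nothing in my last checks showed a failure.

**Pawl:** I gripped the bar, put its rod into the slot under the pawl, and lifted it along the pawl's arc until it fell back by itself. The last pictures show it thrown back to the lift's right. My readings during this stayed at about 4 N at the wrist. That is only an indirect check, because the force on the pawl and frame is not measured directly.

**Bar:** While I was throwing the pawl, the bar slipped in the grip and tilted up by about 30°. I backed it clear, tilted the hand to level it, and laid it flat at about x 480, y -323 mm, close to where it had been. The contact on laying it down was about 3 N.

**Platform:** With the fingers closed I pushed the pad down at 4 to 6 N until the force rose sharply at about 46 mm of travel. I then pressed to a steady 16 N, with a highest reading of 16.7 N, and withdrew straight up. Afterwards the pad was at about 126–129 mm, so the platform is about 47 mm down. That is near the 48 mm end of the home range, and camera error is a few millimetres, so I relied on the force rise to judge it home.

**Cups and other things:** Both cups are standing on the platform. The spare cup and the bottles read within about 5 mm of their first positions. The networks did not report every item in both last pictures, so some were confirmed by only one camera.

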